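# Clear the mat and nest the glue pans with fanned handles

### The job

Slide the scrap bin's cover fully open, clear every wood scrap off the rubber mat over the front edge of the bench into the bin, and then slide the cover fully shut. Put the set of glue pans away on the mat: the largest pan standing wholly on the mat, every other pan seated flat inside the next larger one that is there, and the handles fanned out so that none lies over another and their grip points are at least 5 cm apart. Leave the tape measure and the sanding block alone.

Things in the scene. Friction and masses are not known exactly. Their poses are not given: they have to be found in the camera images.
- pan_1: Glue pan 1, the largest and lowest: round open steel pan, 116 mm across the rim, 108 mm at the bottom, 34 mm high, wall 2.5, base 3 mm, 220 g. Dark wooden handle, 12 mm wide and high, level along the pan's -x, its middle at rim height, its end 100 mm from the axis. Origin: centre of the underside. Pans nest with 7 to 9 mm of play all round.
- pan_1_handle (a point): Grip point of pan 1: mid-handle, 84 mm from the pan's axis, 34 mm above its underside. Close the fingers across the handle (pan's y). Nested in the next larger pan, a handle passes 3 mm above that rim; right above its handle it strikes and the pan does not seat.
- pan_2: Glue pan 2, the second largest: round open steel pan, 94 mm across the rim, 86 mm at the bottom, 40 mm high, wall 2.5, base 3 mm, 160 g. Dark wooden handle, 12 mm wide and high, level along the pan's -x, its middle at rim height, its end 100 mm from the axis. Origin: centre of the underside. May be absent (None).
- pan_2_handle (a point): Grip point of pan 2: mid-handle, 84 mm from the pan's axis, 40 mm above its underside. Close the fingers across the handle (pan's y). Absent with its pan.
- pan_3: Glue pan 3, the third largest: round open steel pan, 74 mm across the rim, 66 mm at the bottom, 46 mm high, wall 2.5, base 3 mm, 120 g. Dark wooden handle, 12 mm wide and high, level along the pan's -x, its middle at rim height, its end 100 mm from the axis. Origin: centre of the underside. May be absent (None).
- pan_3_handle (a point): Grip point of pan 3: mid-handle, 84 mm from the pan's axis, 46 mm above its underside. Close the fingers across the handle (pan's y). Absent with its pan.
- pan_4: Glue pan 4, the smallest and tallest: round open steel pan, 54 mm across the rim, 46 mm at the bottom, 52 mm high, wall 2.5, base 3 mm, 90 g. Dark wooden handle, 12 mm wide and high, level along the pan's -x, its middle at rim height, its end 100 mm from the axis. Origin: centre of the underside. May be absent (None).
- pan_4_handle (a point): Grip point of pan 4: mid-handle, 84 mm from the pan's axis, 52 mm above its underside. Close the fingers across the handle (pan's y). Absent with its pan.
- mat: Black rubber mat fixed on the bench, 200 x 200 x 2 mm; origin at the centre of its underside, sides along x and y. The scraps lie on it at the start.
- scrap_1: Scrap: short sawn end of timber, 42 x 78 x 28 mm (x, y, z), 60 g, loose. Origin at the centre of its underside. May be absent (None).
- scrap_2: Scrap: short sawn end of timber, 36 x 70 x 24 mm (x, y, z), 45 g, loose. Origin at the centre of its underside. May be absent (None).
- bin_mouth (a point): Centre of the mouth of the steel scrap bin that hangs against the front edge of the bench (bench edge at x = 0.38), robot side. The mouth is 142 mm (x) by 162 mm (y), 30 mm below the bench top; the bin is 150 mm deep. The shut cover blocks it.
- bin_cover (a joint): Sliding steel cover of the bin: 0 = fully shut, 0.15 m = fully open; it slides to +y and stays where it is left; about 1.5 N of friction, end stops at both ends.
- cover_grip (a point): Centre of the cover's black grip, an upright block 26 mm (x) by 20 mm (y) by 40 mm high (top 20 mm above this point), standing on a low track on the bench just behind the front edge. It moves with the cover, to +y as the cover opens. Shut, it is 96 mm to +y and 120 mm to +x of the bin's centre. Push or grip it from above.
- tape_measure: Bystander: yellow tape measure, 68 x 85 x 31 mm; leave it alone. Origin at its underside.
- sanding_block: Bystander: cork sanding block, 63 x 100 x 29 mm; leave it alone. Origin at its underside.
Mind the look-alikes: they are no part of the job. Of the things shaped like the scrap_2, the wooden one is meant.

How it is judged:
By the outcome, as a careful person would: the job done as asked, in the order asked, and still so for the second after the job is handed in, with the robot touching nothing.
Of pan_2, pan_3, pan_4 only 2 to 3 are there at a start; the rules pass over those that are not, and their reading is None.
Of scrap_1, scrap_2 only 1 to 2 are there at a start; the rules pass over those that are not, and their reading is None.
At some moment in a run one of pan_1, pan_2, pan_3, pan_4, scrap_1, scrap_2 may be knocked a few centimetres aside while the robot is not near it.
It also fails if it takes over 210 s, if anything falls off the work surface, if the arm or the gripper's body presses on something with over 40 N, if the wrist force passes 120 N, or if a joint passes its speed limit or range.

### The arm

A 7-joint arm with a two-finger parallel gripper is mounted at the origin on a cart in front of the work surface, level with it; the furniture and walls round the work are solid. World frame = base frame: x ahead of the robot, y to its left, z up, the work surface at z = 0. Lengths are in m, angles in rad, forces in N, time in s.
With the tool pointing down it reaches from about 0.4 to 0.875 m from the base axis. Payload 19.3 kg.
Tool frame: the origin (TCP) lies midway between the tips of the shut fingers; the grasp point (between the pads) lies bot.pinch_z behind it (bot.pinch_z is the distance from the TCP to the grasp point, in m); z points along the fingers, y is the line along which they close (so a half turn about z gives the same grasp; the last joint's range is limited). The gripper opens to 85 mm and grips with 20 to 120 N. Pads are 22 mm wide; open, the fingers measure 114 mm over their backs; the gripper's body (76 mm by 85 mm) begins 54 mm behind the grasp point. The pads swing forward as they close: fully open they stand 13 mm farther back than shut.
Start: joints at [-1.306, 0.521, -0.036, 1.599, 0.021, 1.021, -0.113], TCP at [0.205, 0.59, 0.231] pointing down, gripper open.
Joint ranges: [-2.91, 2.91], [-0.3, 2.13], [-1.5, 1.42], [0.17, 2.43], [-1.26, 4.41], [0.16, 1.93], [-2.52, 2.52]. Speed limits (rad/s): [1.89, 1.89, 2.39, 2.39, 3.01, 3.01, 3.01].

### API

Orientations are given as [roll, pitch, yaw] about the fixed x, y, z axes, in that order (R = Rz(yaw) Ry(pitch) Rx(roll)).
In Python, from workcell import readout, grab_frame, camera_info, workorder, bot gives the robot as it stands. The module is installed in compiled form; this text tells all that it offers.
- The arm moves only by the tool drive_tool, never from a script. Its argument "targets" is a list of rows, each an object of numbers: "dx", "dy", "dz": the shift along the tool's x, y, z as a fraction of full scale; "yaw": the turn about the tool's z as a fraction of full scale; "fingers": the closure, from 0 (fully open) to 1 (shut). In form: [{"dx": .., "dy": .., "dz": .., "yaw": .., "fingers": ..}, ...]. A call has 1 to 20 rows; each row shifts and turns the commanded pose from where the row before left it, along the tool's axes as they then stand; what a row does not reach is not made up. Full scale, the value 1, is 0.1 m for a shift and 90 degrees for a turn. A row lasts 1/10 s, in which the tool goes at most 50 mm and 8.59 degrees, less where a joint would pass 70% of its speed; a pose out of reach is approached as far as the arm can. A call with a number of a shift or a turn outside -1 to 1 is refused whole. A call with a gripper value outside its range is refused whole. The fingers move at their own pace and stop on an object; "squeeze" is the grip in N (left out, the last holds). Time passes only in rows, so rows that do not move let the fingers close. It gives the time, the measured TCP pose, the force, the opening and the grip force at its end, in the units of the state.
- readout.observe(): the state, without advancing time (a new reading comes with each control period).
- grab_frame(name): name is "scene" or "top"; returns the picture (400x640x3 uint8, blue, green, red); there is no depth.
- camera_info(name): a dict with "fx", "fy", "cx", "cy" (pixels), "T" (4x4, takes a point from camera to world coordinates). Camera axes: x right, y up, looking along -z (the intrinsics and any distortion apply to the point x, -y, -z); pixel columns grow to the right and rows downward; lengths in m; the calibration is good to about 2 mm. A picture is of the moment at which its call begins. camera_info takes no time and is no camera call.
- workorder.job_done(): hands the job in; it is judged then, once.
The state is a dict: "clock": time; "qpos": joint angles; "qd": joint speeds; "joint_efforts": joint torques, N m; "position": TCP position; "tool_rot": TCP orientation; "force": force on the tool from outside, world axes, zero at the start; "moment": the same for the moment, N m; "grip_width": finger opening in m; "finger_force": force on a finger pad.
Only numpy, scipy, OpenCV 4.12 (cv2) and the standard library are available. Lean on these libraries where they do the work, as an engineer would, in place of code of your own. Each camera call takes 0.05 s, during which the arm holds its last target. There are 200 camera calls.

## Working session

There is one attempt and no reset: what is moved stays moved. The work goes in short steps, Python scripts to look and compute and a tool call to move; the robot and the scene stay as the last step left them, time stands still between calls to the robot, and variables do not carry over. Pictures are saved under pics/ and viewed, at most 14 in all, crops included, and the job is handed in when it is done.

Besides the shell and the picture viewer there is one more tool, called after "Call:" by a JSON object that holds its "op" and its "data". drive_tool: Moves the arm, as the interface text tells. Shift numbers are shares of 0.1 m and turn numbers shares of 90 degrees, none past 1 either way. Its arguments: {"type":"object","properties":{"targets":{"type":"array","items":{"type":"object","properties":{"dx":{"type":"number","minimum":-1,"maximum":1},"dy":{"type":"number","minimum":-1,"maximum":1},"dz":{"type":"number","minimum":-1,"maximum":1},"yaw":{"type":"number","minimum":-1,"maximum":1},"fingers":{"type":"number"}}}},"squeeze":{"type":"number"}},"required":["targets"]}

```bash
mkdir -p pics; python3 - <<'E'
from workcell import readout, grab_frame, camera_info, workorder, bot
import cv2
print(readout.observe()); print(bot.pinch_z)
for n in("scene","top"):
    cv2.imwrite(f"pics/{n}0.png",grab_frame(n)); print(camera_info(n))
E
```

```text
{'clock': 0.0, 'qpos': array([-1.30617621,  0.5220235 , -0.03632034,  1.60004445,  0.02119641,
        1.02110864, -0.11280497]), 'qd': array([ 0.00224063, -0.00079514,  0.00050223, -0.00138195, -0.00080462,
       -0.00141381, -0.00077049]), 'joint_efforts': array([-3.54060239e-04, -9.27116561e+01,  1.97914816e+00, -3.69923151e+01,
        1.77694269e-02,  8.29361379e-03, -2.12403296e-05]), 'position': array([0.20529515, 0.5899353 , 0.23070685]), 'tool_rot': array([-3.14039683e+00,  8.78302890e-05,  2.80675030e+00]), 'force': array([ 0.51797443,  0.77441203, -0.04347627]), 'moment': array([ 0.00345328, -0.04389208,  0.03222226]), 'finger_force': 0.0, 'grip_width': 0.08548541565363418}
0.0187
{'fx': 427.5841904015747, 'fy': 427.5841904015747, 'cx': 326.69381897698975, 'cy': 202.82272752268707, 'T': array([[ 0.75260038,  0.27472639, -0.59842967, -0.28286582],
       [-0.6583664 ,  0.33063885, -0.67618905, -0.95154904],
       [ 0.01209712,  0.90288613,  0.42970955,  0.62224996],
       [ 0.        ,  0.        ,  0.        ,  1.        ]])}
{'fx': 387.1261465812373, 'fy': 387.1261465812373, 'cx': 315.56525873825774, 'cy': 197.80160096984872, 'T': array([[-1.42402190e-02,  9.97160914e-01, -7.39413813e-02,
         4.25098419e-01],
       [-9.99896918e-01, -1.43369665e-02, -7.77799830e-04,
        -1.19181922e-02],
       [-1.83568670e-03,  7.39226832e-02,  9.97262286e-01,
         1.19287088e+00],
       [ 0.00000000e+00,  0.00000000e+00,  0.00000000e+00,
         1.00000000e+00]])}
```

View pics/top0.png

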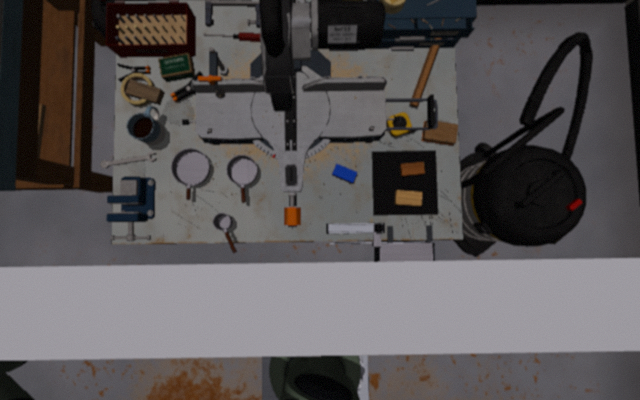

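View pics/scene0.png

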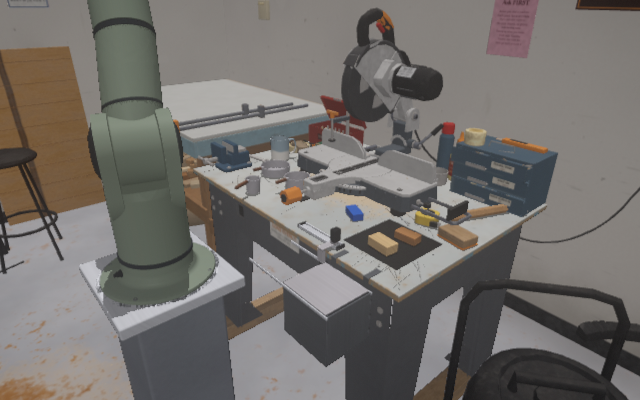

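The top view shows pans at about (192,168), (242,172) and (224,221), and the mat at (404,183) with scraps at (413,168) and (409,197). A blue look-alike lies at (345,173), and the cover grip is near (379,229). The arm is hidden under the white beam. I'll measure these and zoom in.

```bash
cat > h.py <<'E'
import numpy as np, cv2
from workcell import readout, grab_frame, camera_info, workorder, bot
def w(name,u,v,z):
    c=camera_info(name);d=c["T"][:3,:3]@np.array([(u-c["cx"])/c["fx"],-(v-c["cy"])/c["fy"],-1.]);o=c["T"][:3,3]
    return o+d*(z-o[2])/d[2]
def px(name,p):
    c=camera_info(name);q=c["T"][:3,:3].T@(np.array(p)-c["T"][:3,3])
    return c["cx"]+c["fx"]*q[0]/-q[2], c["cy"]+c["fy"]*q[1]/q[2]
def crop(img,x0,y0,x1,y1,s,fn):
    cv2.imwrite(fn,cv2.resize(img[y0:y1,x0:x1],None,fx=s,fy=s,interpolation=cv2.INTER_CUBIC))
E
python3 - <<'E'
from h import *
a=cv2.imread("pics/top0.png")
crop(a,160,140,260,255,5,"pics/c1.png"); crop(a,320,140,470,265,5,"pics/c2.png")
E
```

```text
(no output)
```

View pics/c1.png

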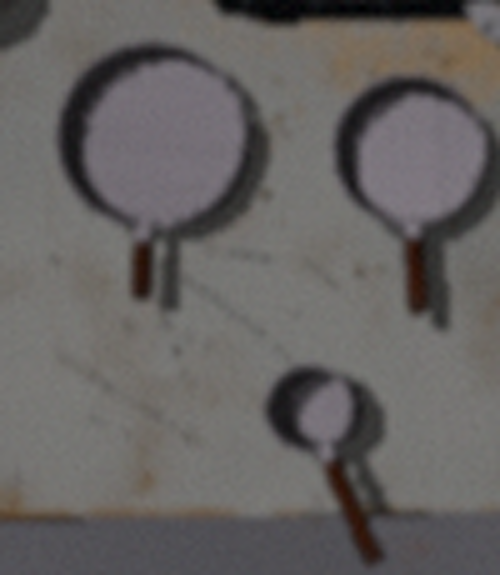

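View pics/c2.png

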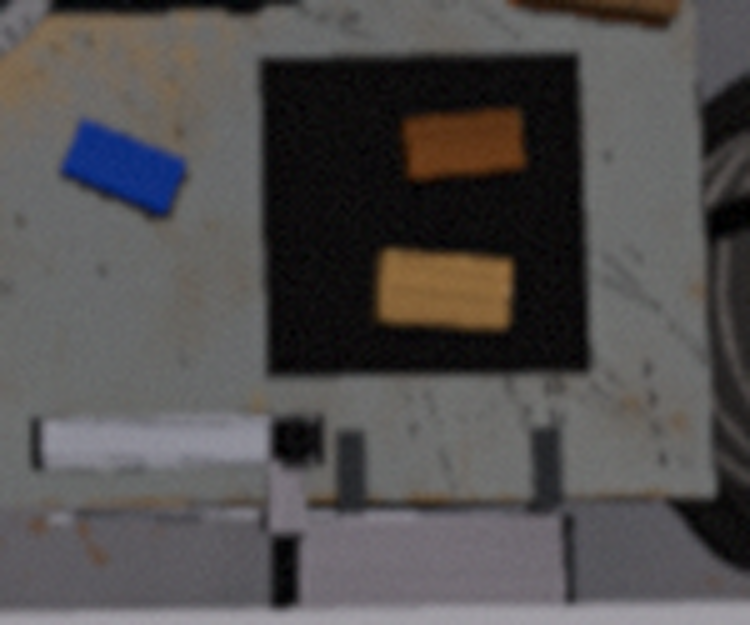

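c1 shows three pan rims with centres at crop (155,137), (413,155) and (315,411). By size these are pans 1, 2 and 4. Their handle ends are at (142,298), (418,312) and (375,562). In c2 the grip is at (298,438) and the mat spans (265,58) to (588,372). The brown scrap_2 is at (465,145), scrap_1 at (445,289), and the blue one is a look-alike.

```bash
cat >> h.py <<'E'
def cw(X,Y,x0,y0,s,z): return w("top",x0+(X+.5)/s-.5,y0+(Y+.5)/s-.5,z)
def plan(x,y,z=None,yaw=None):
    "tool-axis shift units for a world target, given present pose; yaw first"
    o=readout.observe();p=o["position"];a=o["tool_rot"][2];
    ty=a if yaw is None else yaw
    d=np.array([x,y])-p[:2]
    ex=np.array([np.cos(ty),np.sin(ty)]);ey=np.array([np.sin(ty),-np.cos(ty)])
    dy=(ty-a+np.pi)%(2*np.pi)-np.pi
    print("yaw units %.3f"%(-dy/(np.pi/2)),"then dx %.3f dy %.3f dz %.3f"%(d@ex*10,d@ey*10,0 if z is None else (p[2]-z)*10),
      "| pose",p.round(4),round(a,4),"q",o["qpos"].round(2),"t",o["clock"])
E
python3 - <<'E'
from h import *
np.set_printoptions(precision=4,suppress=True)
for n,c,e,z in((1,(155,137),(142,298),.034),(2,(413,155),(418,312),.04),(4,(315,411),(375,562),.052)):
    C=cw(*c,160,140,5,z);E=cw(*e,160,140,5,z);d=E-C;print(n,C,E,"len",np.linalg.norm(d),"dir deg",np.degrees(np.arctan2(d[1],d[0])),"grip",C+d/np.linalg.norm(d)*.084)
f=lambda X,Y,z:cw(X,Y,320,140,5,z)
print("mat",[f(*q,.002) for q in((263,58),(578,55),(590,370),(270,374))])
print("s2",f(465,145,.026),"s2 corners",[f(*q,.026)[:2] for q in((403,117),(521,107),(526,170),(410,182))])
print("s1",f(445,289,.03),[f(*q,.03)[:2] for q in((379,248),(513,256),(511,330),(376,321))])
print("grip",f(298,438,.046))
o=w("top",0,0,0)
E
```

```text
1 [0.6098 0.3652 0.034 ] [0.5123 0.3721 0.034 ] len 0.0976817381349097 dir deg 175.96619161033237 grip [0.526  0.3711 0.034 ]
2 [0.5956 0.2081 0.04  ] [0.5011 0.2051 0.04  ] len 0.09457215541806732 dir deg -178.20394546786167 grip [0.5117 0.2055 0.04  ]
4 [0.4428 0.2635 0.052 ] [0.3541 0.2281 0.052 ] len 0.09552741410150113 dir deg -158.2278118974255 grip [0.3648 0.2324 0.052 ]
mat [array([ 0.6562, -0.1893,  0.002 ]), array([ 0.6553, -0.3852,  0.002 ]), array([ 0.4593, -0.3853,  0.002 ]), array([ 0.4597, -0.1886,  0.002 ])]
s2 [ 0.5963 -0.307   0.026 ] s2 corners [array([ 0.614 , -0.2699]), array([ 0.6191, -0.3419]), array([ 0.5805, -0.3435]), array([ 0.5742, -0.2729])]
s1 [ 0.5085 -0.2911  0.03  ] [array([ 0.5339, -0.2521]), array([ 0.5279, -0.3327]), array([ 0.4832, -0.33  ]), array([ 0.4898, -0.249 ])]
grip [ 0.4204 -0.1977  0.046 ]
```

Call:
{"op": "drive_tool", "data": {"targets": [{"yaw":-0.071,"dz":-0.1,"fingers":1},{"yaw":-0.071},{"yaw":-0.071},{}], "squeeze": 60}}

```text
invalid input
```

Call:
{"op": "drive_tool", "data": {"targets": [{"dx":0,"dy":0,"dz":-0.1,"yaw":-0.071,"fingers":1},{"dx":0,"dy":0,"dz":0,"yaw":-0.071,"fingers":1},{"dx":0,"dy":0,"dz":0,"yaw":-0.071,"fingers":1},{"dx":0,"dy":0,"dz":0,"yaw":0,"fingers":1}], "squeeze": 60}}

```text
clock: 0.5
position: [0.2055, 0.5901, 0.241]
tool_rot: [-3.141, -0.0, -3.14]
force: [-0.1, 0.4, 0.2]
grip_width: 0.0284
finger_force: 0.0
```

Call:
{"op": "drive_tool", "data": {"targets": [{"dx":-0.35,"dy":-0.1,"dz":0,"yaw":0,"fingers":1},{"dx":-0.35,"dy":-0.2,"dz":0,"yaw":0,"fingers":1},{"dx":-0.35,"dy":-0.3,"dz":0,"yaw":0,"fingers":1},{"dx":-0.35,"dy":-0.3,"dz":0,"yaw":0,"fingers":1},{"dx":-0.35,"dy":-0.3,"dz":0,"yaw":0,"fingers":1},{"dx":-0.35,"dy":-0.3,"dz":0,"yaw":0,"fingers":1},{"dx":-0.2,"dy":-0.4,"dz":0,"yaw":0,"fingers":1},{"dx":0,"dy":-0.45,"dz":0,"yaw":0,"fingers":1},{"dx":0,"dy":-0.45,"dz":0,"yaw":0,"fingers":1},{"dx":0,"dy":-0.45,"dz":0,"yaw":0,"fingers":1},{"dx":0,"dy":-0.45,"dz":0,"yaw":0,"fingers":1},{"dx":0,"dy":-0.45,"dz":0,"yaw":0,"fingers":1},{"dx":0,"dy":-0.45,"dz":0,"yaw":0,"fingers":1},{"dx":0,"dy":-0.45,"dz":0,"yaw":0,"fingers":1},{"dx":0,"dy":-0.45,"dz":0,"yaw":0,"fingers":1},{"dx":0,"dy":-0.45,"dz":0,"yaw":0,"fingers":1},{"dx":0,"dy":-0.45,"dz":0,"yaw":0,"fingers":1},{"dx":0,"dy":-0.45,"dz":0,"yaw":0,"fingers":1},{"dx":0,"dy":-0.45,"dz":0,"yaw":0,"fingers":1},{"dx":0,"dy":0,"dz":0,"yaw":0,"fingers":1}]}}

```text
clock: 2.5
position: [0.4344, -0.145, 0.2414]
tool_rot: [-3.14, 0.0, 3.131]
force: [0.3, 1.9, 0.8]
grip_width: 0.0002
finger_force: 0.0
```

```bash
python3 -c "
from h import *
plan(.42,-.245,.04,np.pi)"
```

```text
yaw units -0.007 then dx 0.144 dy -1.000 dz 2.014 | pose [ 0.4344 -0.145   0.2414] 3.1306 q [ 0.04  0.24  0.18  2.02 -0.05  0.88  1.81] t 2.5
```

Call:
{"op": "drive_tool", "data": {"targets": [{"dx":0.05,"dy":-0.4,"dz":0.1,"yaw":0,"fingers":1},{"dx":0.04,"dy":-0.4,"dz":0.3,"yaw":0,"fingers":1},{"dx":0,"dy":-0.2,"dz":0.4,"yaw":0,"fingers":1},{"dx":0,"dy":0,"dz":0.4,"yaw":0,"fingers":1},{"dx":0,"dy":0,"dz":0.4,"yaw":0,"fingers":1},{"dx":0,"dy":0,"dz":0.3,"yaw":0,"fingers":1},{"dx":0,"dy":0,"dz":0.2,"yaw":0,"fingers":1},{"dx":0,"dy":0,"dz":0,"yaw":0,"fingers":1}]}}

```text
clock: 3.3
position: [0.4249, -0.2389, 0.0293]
tool_rot: [3.14, -0.004, 3.138]
force: [0.0, -0.7, 1.2]
grip_width: -0.0
finger_force: 0.0
```

Call:
{"op": "drive_tool", "data": {"targets": [{"dx":0,"dy":0.12,"dz":0,"yaw":0,"fingers":1},{"dx":0,"dy":0.12,"dz":0,"yaw":0,"fingers":1},{"dx":0,"dy":0.12,"dz":0,"yaw":0,"fingers":1},{"dx":0,"dy":0.12,"dz":0,"yaw":0,"fingers":1},{"dx":0,"dy":0.12,"dz":0,"yaw":0,"fingers":1},{"dx":0,"dy":0.12,"dz":0,"yaw":0,"fingers":1},{"dx":0,"dy":0,"dz":0,"yaw":0,"fingers":1}]}}

```text
clock: 4.0
position: [0.4263, -0.1656, 0.0314]
tool_rot: [3.141, -0.0, -3.14]
force: [0.3, -0.1, 0.4]
grip_width: -0.0002
finger_force: 0.0
```

Call:
{"op": "drive_tool", "data": {"targets": [{"dx":0,"dy":0.15,"dz":0,"yaw":0,"fingers":1},{"dx":0,"dy":0.15,"dz":0,"yaw":0,"fingers":1},{"dx":0,"dy":0.15,"dz":0,"yaw":0,"fingers":1},{"dx":0,"dy":0.15,"dz":0,"yaw":0,"fingers":1},{"dx":0,"dy":0.1,"dz":0,"yaw":0,"fingers":1}]}}

```text
clock: 4.5
position: [0.4262, -0.097, 0.0314]
tool_rot: [-3.142, -0.0, 3.142]
force: [0.3, -2.0, 0.6]
grip_width: -0.0001
finger_force: 1.0
```

```bash
python3 -c "
from h import *
a=grab_frame('top'); crop(a,300,130,460,260,5,'pics/t2.png')
print(readout.observe()['force'])"
```

```text
[ 1.04602789  1.78483585 -0.46438857]
```

View pics/t2.png

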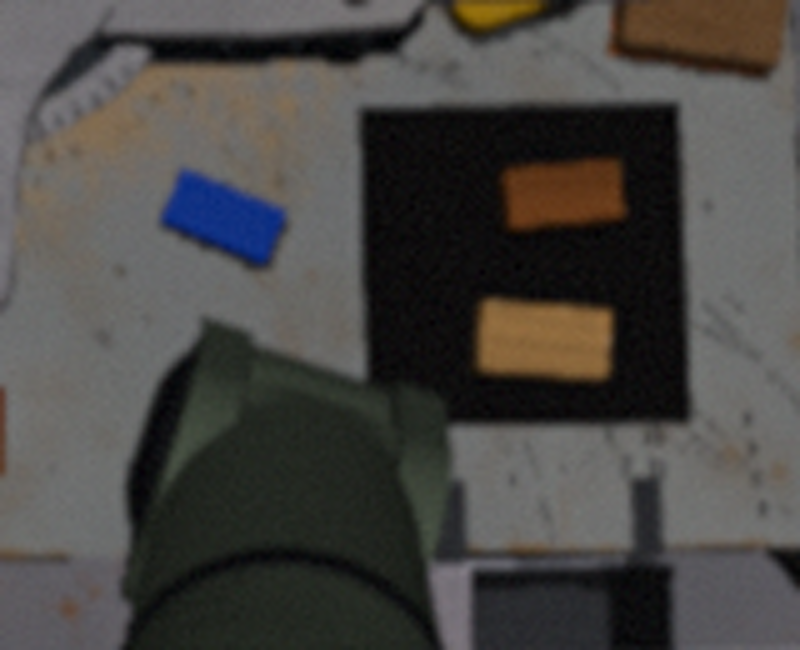

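The cover is moving, and the dark mouth shows at (570,610). I'll push on to the end stop.

Call:
{"op": "drive_tool", "data": {"targets": [{"dx":0,"dy":0.08,"dz":0,"yaw":0,"fingers":1},{"dx":0,"dy":0.08,"dz":0,"yaw":0,"fingers":1},{"dx":0,"dy":0.06,"dz":0,"yaw":0,"fingers":1},{"dx":0,"dy":0.04,"dz":0,"yaw":0,"fingers":1},{"dx":0,"dy":0.04,"dz":0,"yaw":0,"fingers":1}]}}

```text
clock: 5.05
position: [0.426, -0.073, 0.0315]
tool_rot: [-3.136, 0.001, 3.135]
force: [-3.5, -69.4, -7.9]
grip_width: -0.0001
finger_force: 34.4
```

Call:
{"op": "drive_tool", "data": {"targets": [{"dx":0,"dy":-0.2,"dz":0,"yaw":0,"fingers":1},{"dx":0,"dy":-0.1,"dz":-0.3,"yaw":0,"fingers":1},{"dx":0,"dy":0,"dz":-0.4,"yaw":0,"fingers":0.2},{"dx":0,"dy":0,"dz":-0.4,"yaw":0.0875,"fingers":0.2},{"dx":0,"dy":0,"dz":-0.1,"yaw":0.0875,"fingers":0.2},{"dx":0,"dy":0,"dz":0,"yaw":0.0875,"fingers":0.2},{"dx":0,"dy":0,"dz":0,"yaw":0.0875,"fingers":0.2},{"dx":0,"dy":0,"dz":0,"yaw":0.0875,"fingers":0.2},{"dx":0,"dy":0,"dz":0,"yaw":0.0875,"fingers":0.2},{"dx":0,"dy":0,"dz":0,"yaw":0.0875,"fingers":0.2},{"dx":0,"dy":0,"dz":0,"yaw":0.0875,"fingers":0.2},{"dx":0,"dy":0,"dz":0,"yaw":0.0875,"fingers":0.2},{"dx":0,"dy":0,"dz":0,"yaw":0.0875,"fingers":0.2},{"dx":0,"dy":0,"dz":0,"yaw":0.0875,"fingers":0.2},{"dx":0,"dy":0,"dz":0,"yaw":0.0875,"fingers":0.2},{"dx":0,"dy":0,"dz":0,"yaw":0,"fingers":0.2}]}}

```text
clock: 6.65
position: [0.4261, -0.0973, 0.1513]
tool_rot: [-3.141, 0.0, 1.49]
force: [-0.8, -0.2, 0.0]
grip_width: 0.0686
finger_force: 0.0
```

```bash
python3 -c "
from h import *
plan(.509,-.291,.009,1.496)"
```

```text
yaw units -0.004 then dx -1.869 dy 0.971 dz 1.423 | pose [ 0.4261 -0.0973  0.1513] 1.4898 q [-0.48  0.46  0.74  2.18 -0.49  0.68  0.53] t 6.65
```

Call:
{"op": "drive_tool", "data": {"targets": [{"dx":-0.35,"dy":0.2,"dz":0,"yaw":0,"fingers":0.2},{"dx":-0.4,"dy":0.2,"dz":0,"yaw":0,"fingers":0.2},{"dx":-0.4,"dy":0.2,"dz":0,"yaw":0,"fingers":0.2},{"dx":-0.4,"dy":0.2,"dz":0.1,"yaw":0,"fingers":0.2},{"dx":-0.32,"dy":0.17,"dz":0.2,"yaw":0,"fingers":0.2},{"dx":0,"dy":0,"dz":0.3,"yaw":0,"fingers":0.2},{"dx":0,"dy":0,"dz":0.1,"yaw":0,"fingers":0.2},{"dx":0,"dy":0,"dz":0,"yaw":0,"fingers":0.2}]}}

```text
clock: 7.45
position: [0.5073, -0.2908, 0.0804]
tool_rot: [-3.139, -0.001, 1.494]
force: [-0.2, -1.0, 1.1]
grip_width: 0.0682
finger_force: 0.0
```

```bash
python3 -c "
from h import *
plan(.509,-.291,.004,1.496)
crop(grab_frame('scene'),320,150,520,290,4,'pics/s1.png')"
```

```text
yaw units -0.001 then dx -0.000 dy 0.017 dz 0.764 | pose [ 0.5073 -0.2908  0.0804] 1.4943 q [ 0.03  0.75  0.59  1.84 -0.6   0.73  0.87] t 7.45
```

View pics/s1.png

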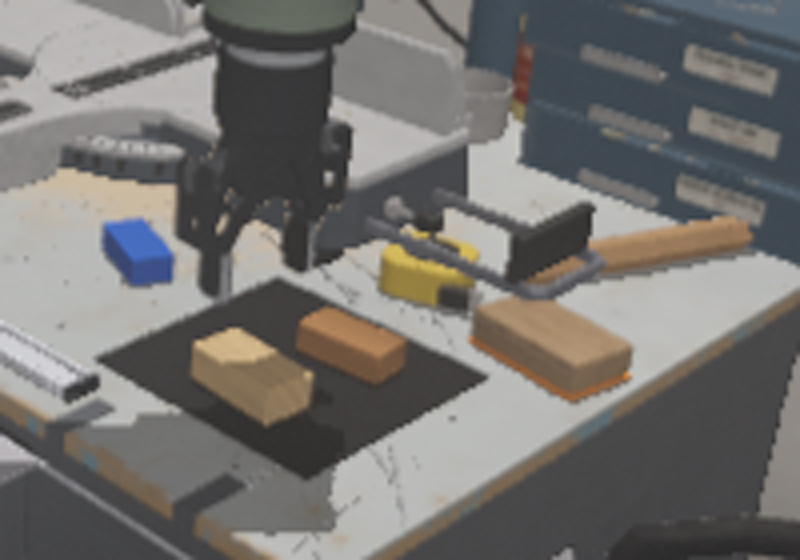

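The open gripper is centred above scrap_1, with its fingertips at (255,270) and the scrap directly below at (255,375).

Call:
{"op": "drive_tool", "data": {"targets": [{"dx":0,"dy":0.01,"dz":0.25,"yaw":0,"fingers":0.2},{"dx":0,"dy":0,"dz":0.25,"yaw":0,"fingers":0.2},{"dx":0,"dy":0,"dz":0.2,"yaw":0,"fingers":0.2},{"dx":0,"dy":0,"dz":0.06,"yaw":0,"fingers":0.2},{"dx":0,"dy":0,"dz":0,"yaw":0,"fingers":1},{"dx":0,"dy":0,"dz":0,"yaw":0,"fingers":1},{"dx":0,"dy":0,"dz":0,"yaw":0,"fingers":1},{"dx":0,"dy":0,"dz":0,"yaw":0,"fingers":1}], "squeeze": 40}}

```text
clock: 8.3
position: [0.51, -0.2919, 0.0071]
tool_rot: [3.14, 0.0, 1.493]
force: [-1.1, 1.4, 8.4]
grip_width: 0.0412
finger_force: 41.5
```

Call:
{"op": "drive_tool", "data": {"targets": [{"dx":0,"dy":0,"dz":-0.3,"yaw":0,"fingers":1},{"dx":0,"dy":0,"dz":-0.4,"yaw":0,"fingers":1},{"dx":0,"dy":-0.1,"dz":-0.3,"yaw":0,"fingers":1},{"dx":-0.03,"dy":-0.3,"dz":0,"yaw":0,"fingers":1},{"dx":-0.03,"dy":-0.4,"dz":0,"yaw":0,"fingers":1},{"dx":-0.03,"dy":-0.4,"dz":0,"yaw":0,"fingers":1},{"dx":-0.03,"dy":-0.4,"dz":0,"yaw":0,"fingers":1},{"dx":-0.03,"dy":-0.37,"dz":0,"yaw":0,"fingers":1},{"dx":0,"dy":0,"dz":0,"yaw":0,"fingers":1}]}}

```text
clock: 9.2
position: [0.3078, -0.2911, 0.1065]
tool_rot: [3.141, -0.001, 1.488]
force: [0.7, 0.4, -0.9]
grip_width: 0.041
finger_force: 40.9
```

```bash
python3 -c "
from h import *
plan(.31,-.294,-.012,1.496)"
```

```text
yaw units -0.005 then dx -0.027 dy 0.024 dz 1.185 | pose [ 0.3078 -0.2911  0.1065] 1.488 q [ 0.15  0.51  0.61  2.24 -0.56  0.55  1.11] t 9.2
```

Call:
{"op": "drive_tool", "data": {"targets": [{"dx":-0.02,"dy":0.02,"dz":0.3,"yaw":0,"fingers":1},{"dx":0,"dy":0,"dz":0.3,"yaw":0,"fingers":1},{"dx":0,"dy":0,"dz":0.3,"yaw":0,"fingers":1},{"dx":0,"dy":0,"dz":0.25,"yaw":0,"fingers":1},{"dx":0,"dy":0,"dz":0,"yaw":0,"fingers":1}]}}

```text
clock: 9.7
position: [0.3131, -0.2931, -0.0109]
tool_rot: [-3.14, -0.002, 1.492]
force: [-0.5, -0.3, 0.7]
grip_width: 0.041
finger_force: 40.9
```

Call:
{"op": "drive_tool", "data": {"targets": [{"dx":0,"dy":0,"dz":0,"yaw":0,"fingers":0.2},{"dx":0,"dy":0,"dz":0,"yaw":0,"fingers":0.2},{"dx":0,"dy":0,"dz":0,"yaw":0,"fingers":0.2},{"dx":0,"dy":0,"dz":-0.3,"yaw":0,"fingers":0.2},{"dx":0,"dy":0,"dz":-0.4,"yaw":0,"fingers":0.2},{"dx":0,"dy":0,"dz":-0.4,"yaw":0,"fingers":0.2},{"dx":0,"dy":0,"dz":0,"yaw":0,"fingers":0.2}]}}

```text
clock: 10.4
position: [0.3152, -0.2942, 0.1046]
tool_rot: [3.136, 0.002, 1.492]
force: [0.7, 0.2, -0.9]
grip_width: 0.0684
finger_force: 0.0
```

```bash
python3 -c "
from h import *
a=grab_frame('top'); crop(a,160,130,460,260,2.66,'pics/t3.png')
plan(.596,-.307,.004,1.65)"
```

```text
yaw units -0.100 then dx -0.356 dy 2.791 dz 0.988 | pose [ 0.315  -0.2936  0.1028] 1.4935 q [ 0.15  0.53  0.62  2.23 -0.59  0.55  1.14] t 10.45
```

View pics/t3.png

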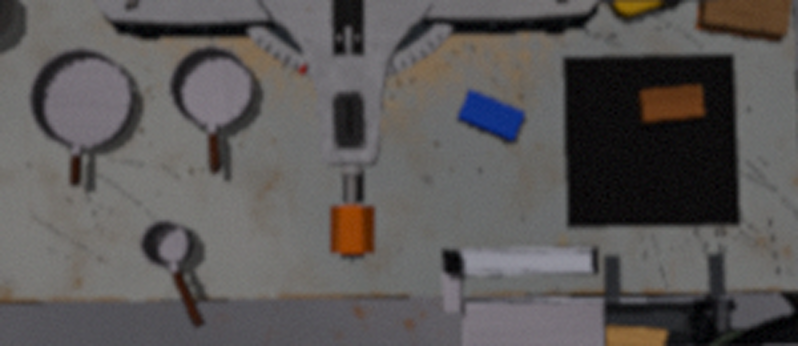

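Scrap_1 is in the bin (light patch at (636,335)), scrap_2 is still at (672,103) on the mat, and the pans haven't moved. Next is scrap_2.

Call:
{"op": "drive_tool", "data": {"targets": [{"dx":0,"dy":0,"dz":0,"yaw":-0.05,"fingers":0.2},{"dx":-0.05,"dy":0.3,"dz":0,"yaw":-0.05,"fingers":0.2},{"dx":-0.05,"dy":0.4,"dz":0,"yaw":0,"fingers":0.2},{"dx":-0.05,"dy":0.4,"dz":0,"yaw":0,"fingers":0.2},{"dx":-0.05,"dy":0.4,"dz":0,"yaw":0,"fingers":0.2},{"dx":-0.05,"dy":0.4,"dz":0,"yaw":0,"fingers":0.2},{"dx":-0.05,"dy":0.4,"dz":0,"yaw":0,"fingers":0.2},{"dx":-0.05,"dy":0.4,"dz":0,"yaw":0,"fingers":0.2},{"dx":0,"dy":0.08,"dz":0,"yaw":0,"fingers":0.2},{"dx":0,"dy":0,"dz":0,"yaw":0,"fingers":0.2}]}}

```text
clock: 11.45
position: [0.5935, -0.3083, 0.0993]
tool_rot: [-3.141, -0.0, 1.65]
force: [-1.1, 0.2, -1.4]
grip_width: 0.0683
finger_force: 0.0
```

```bash
python3 -c "
from h import *
plan(.596,-.307,.004,1.65)"
```

```text
yaw units 0.000 then dx 0.010 dy 0.026 dz 0.953 | pose [ 0.5935 -0.3083  0.0993] 1.6504 q [ 0.03  0.83  0.59  1.6  -0.56  0.89  0.92] t 11.45
```

Call:
{"op": "drive_tool", "data": {"targets": [{"dx":0.01,"dy":0.02,"dz":0.3,"yaw":0,"fingers":0.2},{"dx":0,"dy":0,"dz":0.3,"yaw":0,"fingers":0.2},{"dx":0,"dy":0,"dz":0.3,"yaw":0,"fingers":0.2},{"dx":0,"dy":0,"dz":0.04,"yaw":0,"fingers":0.2},{"dx":0,"dy":0,"dz":0,"yaw":0,"fingers":1},{"dx":0,"dy":0,"dz":0,"yaw":0,"fingers":1},{"dx":0,"dy":0,"dz":0,"yaw":0,"fingers":1},{"dx":0,"dy":0,"dz":0,"yaw":0,"fingers":1}]}}

```text
clock: 12.25
position: [0.5955, -0.3084, 0.0084]
tool_rot: [3.14, 0.001, 1.649]
force: [-2.3, 0.4, 9.0]
grip_width: 0.035
finger_force: 41.1
```

Call:
{"op": "drive_tool", "data": {"targets": [{"dx":0,"dy":0,"dz":-0.3,"yaw":0,"fingers":1},{"dx":0,"dy":0,"dz":-0.4,"yaw":0,"fingers":1},{"dx":0.02,"dy":-0.1,"dz":-0.3,"yaw":0,"fingers":1},{"dx":0.03,"dy":-0.35,"dz":0,"yaw":0,"fingers":1},{"dx":0.05,"dy":-0.4,"dz":0,"yaw":0,"fingers":1},{"dx":0.05,"dy":-0.4,"dz":0,"yaw":0,"fingers":1},{"dx":0.05,"dy":-0.4,"dz":0,"yaw":0,"fingers":1},{"dx":0.05,"dy":-0.4,"dz":0,"yaw":0,"fingers":1},{"dx":0.05,"dy":-0.4,"dz":0,"yaw":0,"fingers":1},{"dx":0.05,"dy":-0.38,"dz":0,"yaw":0,"fingers":1},{"dx":0,"dy":0,"dz":0,"yaw":0,"fingers":1}]}}

```text
clock: 13.35
position: [0.306, -0.2947, 0.1074]
tool_rot: [3.141, -0.001, 1.645]
force: [1.2, 0.9, -0.6]
grip_width: 0.0351
finger_force: 40.2
```

```bash
python3 -c "
from h import *
plan(.31,-.294,-.012,1.65)"
```

```text
yaw units -0.003 then dx 0.003 dy 0.040 dz 1.194 | pose [ 0.306  -0.2947  0.1074] 1.6448 q [ 0.18  0.5   0.59  2.23 -0.54  0.55  1.26] t 13.35
```

Call:
{"op": "drive_tool", "data": {"targets": [{"dx":0,"dy":0.04,"dz":0.3,"yaw":0,"fingers":1},{"dx":0,"dy":0,"dz":0.3,"yaw":0,"fingers":1},{"dx":0,"dy":0,"dz":0.3,"yaw":0,"fingers":1},{"dx":0,"dy":0,"dz":0.25,"yaw":0,"fingers":1},{"dx":0,"dy":0,"dz":0,"yaw":0,"fingers":1},{"dx":0,"dy":0,"dz":0,"yaw":0,"fingers":0.2},{"dx":0,"dy":0,"dz":0,"yaw":0,"fingers":0.2},{"dx":0,"dy":0,"dz":0,"yaw":0,"fingers":0.2},{"dx":0,"dy":0,"dz":-0.3,"yaw":0,"fingers":0.2},{"dx":0,"dy":0,"dz":-0.4,"yaw":0,"fingers":0.2},{"dx":0,"dy":0,"dz":-0.4,"yaw":0,"fingers":0.2},{"dx":0,"dy":0.3,"dz":-0.2,"yaw":0,"fingers":0.2},{"dx":0,"dy":0.4,"dz":0,"yaw":0,"fingers":1},{"dx":0,"dy":0.4,"dz":0,"yaw":0,"fingers":1}]}}

```text
clock: 14.75
position: [0.4259, -0.2855, 0.1233]
tool_rot: [3.139, 0.001, 1.65]
force: [-0.2, -0.3, 0.1]
grip_width: 0.0401
finger_force: 0.0
```

Call:
{"op": "drive_tool", "data": {"targets": [{"dx":0.2,"dy":0,"dz":0,"yaw":-0.08,"fingers":1},{"dx":0.2,"dy":0,"dz":0,"yaw":-0.08,"fingers":1},{"dx":0.2,"dy":0,"dz":0,"yaw":-0.08,"fingers":1},{"dx":0.2,"dy":0,"dz":0,"yaw":-0.08,"fingers":1},{"dx":0.2,"dy":0.1,"dz":0,"yaw":-0.08,"fingers":1},{"dx":0.1,"dy":0.2,"dz":0,"yaw":-0.08,"fingers":1},{"dx":0.1,"dy":0.2,"dz":0,"yaw":-0.08,"fingers":1},{"dx":0,"dy":0.3,"dz":0,"yaw":-0.08,"fingers":1},{"dx":0,"dy":0.3,"dz":0,"yaw":-0.08,"fingers":1},{"dx":0,"dy":0.3,"dz":0,"yaw":-0.08,"fingers":1},{"dx":0,"dy":0.3,"dz":0,"yaw":-0.08,"fingers":1},{"dx":0,"dy":0.3,"dz":0,"yaw":-0.07,"fingers":1},{"dx":0,"dy":0,"dz":0,"yaw":0,"fingers":1}]}}

```text
clock: 16.05
position: [0.4678, -0.0036, 0.1221]
tool_rot: [3.14, 0.001, -3.133]
force: [0.3, -1.0, -0.2]
grip_width: -0.0005
finger_force: 0.0
```

```bash
python3 -c "
from h import *
plan(.425,.005,.031,np.pi)
a=grab_frame('top'); crop(a,320,130,460,270,4,'pics/t4.png')"
```

```text
yaw units 0.005 then dx 0.428 dy 0.086 dz 0.911 | pose [ 0.4678 -0.0036  0.1221] -3.1332 q [-0.32  0.46  0.26  2.11 -0.21  0.59  1.67] t 16.05
```

View pics/t4.png

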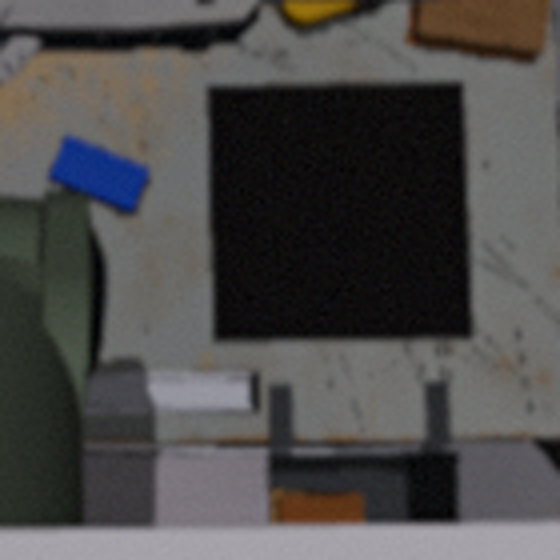

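The mat is empty and scrap_2 is in the bin at (320,505). Next I'll shut the cover.

Call:
{"op": "drive_tool", "data": {"targets": [{"dx":0.2,"dy":-0.08,"dz":0,"yaw":0,"fingers":1},{"dx":0.22,"dy":0,"dz":0,"yaw":0,"fingers":1},{"dx":0,"dy":0,"dz":0.2,"yaw":0,"fingers":1},{"dx":0,"dy":0,"dz":0.2,"yaw":0,"fingers":1},{"dx":0,"dy":0,"dz":0.2,"yaw":0,"fingers":1},{"dx":0,"dy":0,"dz":0.2,"yaw":0,"fingers":1},{"dx":0,"dy":0,"dz":0.1,"yaw":0,"fingers":1},{"dx":0,"dy":0,"dz":0,"yaw":0,"fingers":1}]}}

```text
clock: 16.9
position: [0.4247, -0.016, 0.0309]
tool_rot: [-3.141, -0.002, 3.14]
force: [-0.1, 0.4, -0.4]
grip_width: -0.0
finger_force: 0.0
```

Call:
{"op": "drive_tool", "data": {"targets": [{"dx":0,"dy":-0.15,"dz":0,"yaw":0,"fingers":1},{"dx":0,"dy":-0.15,"dz":0,"yaw":0,"fingers":1},{"dx":0,"dy":-0.15,"dz":0,"yaw":0,"fingers":1},{"dx":0,"dy":-0.15,"dz":0,"yaw":0,"fingers":1},{"dx":0,"dy":-0.15,"dz":0,"yaw":0,"fingers":1},{"dx":0,"dy":-0.15,"dz":0,"yaw":0,"fingers":1},{"dx":0,"dy":-0.15,"dz":0,"yaw":0,"fingers":1},{"dx":0,"dy":-0.15,"dz":0,"yaw":0,"fingers":1},{"dx":0,"dy":-0.15,"dz":0,"yaw":0,"fingers":1},{"dx":0,"dy":-0.1,"dz":0,"yaw":0,"fingers":1},{"dx":0,"dy":0,"dz":0,"yaw":0,"fingers":1}]}}

```text
clock: 18.0
position: [0.4254, -0.1616, 0.0322]
tool_rot: [-3.141, 0.001, 3.139]
force: [0.1, -0.0, -0.4]
grip_width: -0.0003
finger_force: 0.0
```

Call:
{"op": "drive_tool", "data": {"targets": [{"dx":0,"dy":-0.06,"dz":0,"yaw":0,"fingers":1},{"dx":0,"dy":-0.05,"dz":0,"yaw":0,"fingers":1},{"dx":0,"dy":-0.04,"dz":0,"yaw":0,"fingers":1}]}}

```text
clock: 18.3
position: [0.4253, -0.1753, 0.0315]
tool_rot: [3.142, 0.0, -3.141]
force: [0.1, 1.4, 1.2]
grip_width: -0.0002
finger_force: 0.8
```

Call:
{"op": "drive_tool", "data": {"targets": [{"dx":0,"dy":-0.04,"dz":0,"yaw":0,"fingers":1},{"dx":0,"dy":-0.03,"dz":0,"yaw":0,"fingers":1},{"dx":0,"dy":0,"dz":0,"yaw":0,"fingers":1}]}}

```text
clock: 18.6
position: [0.4253, -0.1776, 0.0313]
tool_rot: [3.136, -0.002, -3.137]
force: [1.1, 36.9, 15.6]
grip_width: -0.0001
finger_force: 18.5
```

Cover is shut against its stop. Moving to pan 1.

Call:
{"op": "drive_tool", "data": {"targets": [{"dx":0,"dy":0.2,"dz":0,"yaw":0,"fingers":1},{"dx":0,"dy":0,"dz":-0.3,"yaw":0,"fingers":0.5},{"dx":0,"dy":0,"dz":-0.4,"yaw":0,"fingers":0.5},{"dx":0,"dy":0,"dz":-0.4,"yaw":0,"fingers":0.5},{"dx":0,"dy":0,"dz":-0.4,"yaw":0,"fingers":0.5},{"dx":0,"dy":0.3,"dz":0,"yaw":0,"fingers":0.5},{"dx":0,"dy":0.4,"dz":0,"yaw":0,"fingers":0.5},{"dx":0,"dy":0.4,"dz":0,"yaw":0,"fingers":0.5},{"dx":0,"dy":0.4,"dz":0,"yaw":0,"fingers":0.5},{"dx":0,"dy":0.4,"dz":0,"yaw":0,"fingers":0.5},{"dx":0,"dy":0.4,"dz":0,"yaw":0,"fingers":0.5},{"dx":0,"dy":0.4,"dz":0,"yaw":0,"fingers":0.5},{"dx":-0.1,"dy":0.4,"dz":0,"yaw":0,"fingers":0.5},{"dx":-0.2,"dy":0.4,"dz":0,"yaw":0,"fingers":0.5},{"dx":-0.2,"dy":0.4,"dz":0,"yaw":0,"fingers":0.5},{"dx":-0.2,"dy":0.4,"dz":0,"yaw":0,"fingers":0.5},{"dx":-0.2,"dy":0.4,"dz":0,"yaw":0,"fingers":0.5},{"dx":0,"dy":0.4,"dz":0,"yaw":0,"fingers":0.5},{"dx":0,"dy":0.2,"dz":0,"yaw":0.04,"fingers":0.5},{"dx":0,"dy":0,"dz":0,"yaw":0,"fingers":0.5}]}}

```text
clock: 20.6
position: [0.5143, 0.3709, 0.1806]
tool_rot: [3.141, -0.001, 3.08]
force: [-1.0, -0.0, 0.1]
grip_width: 0.0428
finger_force: 0.0
```

```bash
python3 -c "
from h import *
plan(.526,.371,.015,np.radians(176))
a=grab_frame('top'); crop(a,160,130,460,270,2.66,'pics/t5.png')"
```

```text
yaw units 0.005 then dx -0.117 dy 0.010 dz 1.656 | pose [0.5143 0.3709 0.1806] 3.0802 q [-0.8   0.59  0.13  1.63 -0.09  0.92  0.87] t 20.6
```

View pics/t5.png

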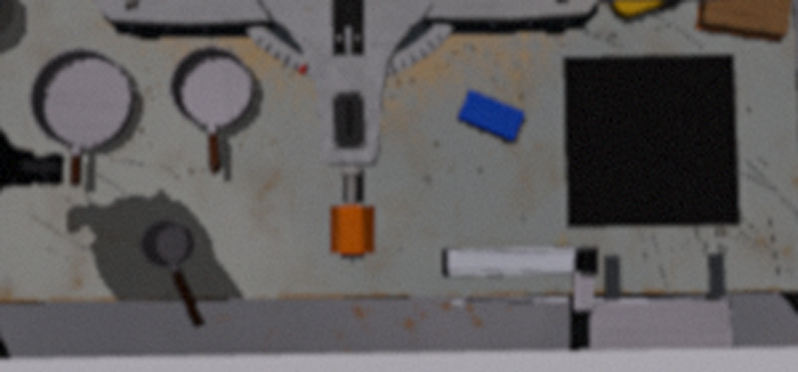

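The cover is shut with its grip at (587,262), and the pans are where they were, with pan 1's handle at (75,168). Descending onto it.

Call:
{"op": "drive_tool", "data": {"targets": [{"dx":-0.12,"dy":0.01,"dz":0.2,"yaw":0.005,"fingers":0.5},{"dx":0,"dy":0,"dz":0.35,"yaw":0,"fingers":0.5},{"dx":0,"dy":0,"dz":0.35,"yaw":0,"fingers":0.5},{"dx":0,"dy":0,"dz":0.35,"yaw":0,"fingers":0.5},{"dx":0,"dy":0,"dz":0.3,"yaw":0,"fingers":0.5},{"dx":0,"dy":0,"dz":0.1,"yaw":0,"fingers":0.5},{"dx":0,"dy":0,"dz":0,"yaw":0,"fingers":1},{"dx":0,"dy":0,"dz":0,"yaw":0,"fingers":1},{"dx":0,"dy":0,"dz":0,"yaw":0,"fingers":1},{"dx":0,"dy":0,"dz":0,"yaw":0,"fingers":1}], "squeeze": 80}}

```text
clock: 21.65
position: [0.5281, 0.3683, 0.0179]
tool_rot: [3.14, 0.002, 3.071]
force: [-0.3, -1.1, 6.2]
grip_width: 0.01
finger_force: 80.2
```

Call:
{"op": "drive_tool", "data": {"targets": [{"dx":0,"dy":0,"dz":-0.1,"yaw":0,"fingers":1},{"dx":0,"dy":0,"dz":-0.2,"yaw":0,"fingers":1},{"dx":0,"dy":0,"dz":-0.3,"yaw":0,"fingers":1},{"dx":0,"dy":0,"dz":-0.4,"yaw":0,"fingers":1},{"dx":0,"dy":0,"dz":-0.4,"yaw":0,"fingers":1},{"dx":0,"dy":0,"dz":-0.4,"yaw":0,"fingers":1},{"dx":0,"dy":0,"dz":0,"yaw":0,"fingers":1}]}}

```text
clock: 22.35
position: [0.5293, 0.3692, 0.2028]
tool_rot: [3.136, 0.006, 3.07]
force: [0.2, 0.2, -2.4]
grip_width: 0.0108
finger_force: 79.1
```

```bash
python3 -c "
from h import *
plan(.488,-.287,.017,np.pi)
a=grab_frame('top');b=grab_frame('scene'); crop(a,120,130,270,250,4,'pics/t6a.png');crop(b,190,110,340,230,4,'pics/t6b.png')
import cv2;cv2.imwrite('pics/t6.png',cv2.resize(np.hstack([cv2.imread('pics/t6a.png'),cv2.imread('pics/t6b.png')]),(800,320)))"
```

```text
yaw units -0.045 then dx 0.413 dy -6.562 dz 1.858 | pose [0.5293 0.3692 0.2028] 3.0703 q [-0.79  0.58  0.14  1.59 -0.09  0.97  0.87] t 22.35
```

View pics/t6.png

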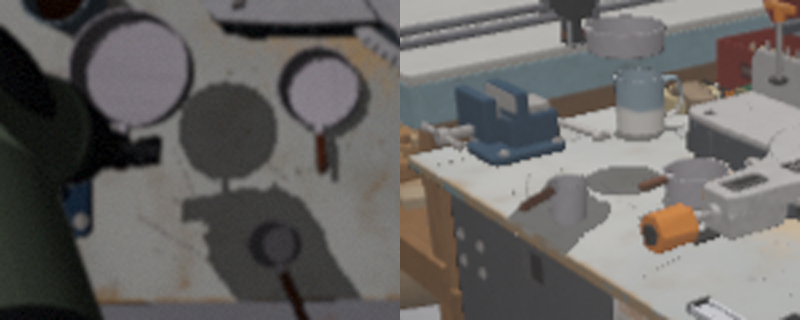

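Pan 1 is held level, with its rim centre at (132,69) in the left panel. Working out its offset from the TCP.

```bash
python3 -c "
from h import *
C=w('top',169.5,155.9,.2215); o=readout.observe();d=C[:2]-o['position'][:2];print(C,np.linalg.norm(d),np.degrees(np.arctan2(*d[::-1])),np.degrees(o['tool_rot'][2]))"
```

```text
[0.60908563 0.35802589 0.2215    ] 0.08231280058004127 -7.069241072111967 175.9423253928088
```

Call:
{"op": "drive_tool", "data": {"targets": [{"dx":0.2,"dy":0,"dz":-0.2,"yaw":0,"fingers":1},{"dx":0.3,"dy":0,"dz":-0.3,"yaw":-0.045,"fingers":1},{"dx":0.3,"dy":-0.2,"dz":0,"yaw":0,"fingers":1},{"dx":0,"dy":-0.3,"dz":0,"yaw":0,"fingers":1},{"dx":0,"dy":-0.4,"dz":0,"yaw":0,"fingers":1},{"dx":0,"dy":-0.4,"dz":0,"yaw":0,"fingers":1},{"dx":0,"dy":-0.4,"dz":0,"yaw":0,"fingers":1},{"dx":0,"dy":-0.4,"dz":0,"yaw":0,"fingers":1},{"dx":0,"dy":-0.4,"dz":0,"yaw":0,"fingers":1},{"dx":0,"dy":-0.4,"dz":0,"yaw":0,"fingers":1},{"dx":0,"dy":-0.4,"dz":0,"yaw":0,"fingers":1},{"dx":0,"dy":-0.4,"dz":0,"yaw":0,"fingers":1},{"dx":0,"dy":-0.4,"dz":0,"yaw":0,"fingers":1},{"dx":0,"dy":-0.4,"dz":0,"yaw":0,"fingers":1},{"dx":0,"dy":-0.4,"dz":0,"yaw":0,"fingers":1},{"dx":0,"dy":-0.4,"dz":0,"yaw":0,"fingers":1},{"dx":0,"dy":-0.4,"dz":0,"yaw":0,"fingers":1},{"dx":0,"dy":-0.4,"dz":0,"yaw":0,"fingers":1},{"dx":0,"dy":-0.2,"dz":0,"yaw":0,"fingers":1},{"dx":0,"dy":0,"dz":0,"yaw":0,"fingers":1}]}}

```text
clock: 24.45
position: [0.446, -0.2611, 0.2454]
tool_rot: [-3.141, -0.002, 3.137]
force: [0.1, 1.3, -2.5]
grip_width: 0.0107
finger_force: 79.2
```

```bash
python3 -c "
from h import *
plan(.488,-.287,.018,np.pi)"
```

```text
yaw units -0.003 then dx -0.420 dy -0.259 dz 2.274 | pose [ 0.446  -0.2611  0.2454] 3.1374 q [ 0.12  0.35  0.39  1.88 -0.16  0.94  2.14] t 24.45
```

Call:
{"op": "drive_tool", "data": {"targets": [{"dx":-0.2,"dy":-0.1,"dz":0.2,"yaw":0,"fingers":1},{"dx":-0.22,"dy":-0.16,"dz":0.35,"yaw":0,"fingers":1},{"dx":0,"dy":0,"dz":0.4,"yaw":0,"fingers":1},{"dx":0,"dy":0,"dz":0.4,"yaw":0,"fingers":1},{"dx":0,"dy":0,"dz":0.4,"yaw":0,"fingers":1},{"dx":0,"dy":0,"dz":0.3,"yaw":0,"fingers":1},{"dx":0,"dy":0,"dz":0.15,"yaw":0,"fingers":1},{"dx":0,"dy":0,"dz":0.04,"yaw":0,"fingers":1},{"dx":0,"dy":0,"dz":0,"yaw":0,"fingers":1},{"dx":0,"dy":0,"dz":0,"yaw":0,"fingers":1}]}}

```text
clock: 25.45
position: [0.49, -0.2847, 0.0237]
tool_rot: [-3.141, 0.002, 3.141]
force: [-0.2, 0.4, -2.0]
grip_width: 0.0104
finger_force: 79.2
```

Call:
{"op": "drive_tool", "data": {"targets": [{"dx":0,"dy":0,"dz":0.02,"yaw":0,"fingers":1},{"dx":0,"dy":0,"dz":0.015,"yaw":0,"fingers":1},{"dx":0,"dy":0,"dz":0,"yaw":0,"fingers":1}]}}

```text
clock: 25.75
position: [0.4896, -0.2847, 0.0197]
tool_rot: [-3.141, 0.001, 3.141]
force: [-3.5, 1.9, 11.6]
grip_width: 0.0099
finger_force: 81.1
```

Call:
{"op": "drive_tool", "data": {"targets": [{"dx":0,"dy":0,"dz":0,"yaw":0,"fingers":0.5},{"dx":0,"dy":0,"dz":0,"yaw":0,"fingers":0.5},{"dx":0,"dy":0,"dz":0,"yaw":0,"fingers":0.5},{"dx":0,"dy":0,"dz":-0.2,"yaw":0,"fingers":0.5},{"dx":0,"dy":0,"dz":-0.4,"yaw":0,"fingers":0.5},{"dx":0,"dy":0,"dz":-0.4,"yaw":0,"fingers":0.5},{"dx":0.1,"dy":0.2,"dz":-0.4,"yaw":0,"fingers":0.5},{"dx":0.1,"dy":0.4,"dz":-0.3,"yaw":0,"fingers":0.5},{"dx":0.1,"dy":0.4,"dz":-0.1,"yaw":0,"fingers":0.5},{"dx":0,"dy":0.4,"dz":0,"yaw":0,"fingers":0.5},{"dx":0,"dy":0.4,"dz":0,"yaw":0,"fingers":0.5},{"dx":0,"dy":0.4,"dz":0,"yaw":0,"fingers":0.5},{"dx":0,"dy":0.4,"dz":0,"yaw":0,"fingers":0.5},{"dx":0,"dy":0.4,"dz":0,"yaw":0,"fingers":0.5},{"dx":0,"dy":0.4,"dz":0,"yaw":0,"fingers":0.5},{"dx":0,"dy":0.4,"dz":0,"yaw":0,"fingers":0.5},{"dx":0,"dy":0.4,"dz":0,"yaw":0,"fingers":0.5},{"dx":0,"dy":0.4,"dz":0,"yaw":0,"fingers":0.5},{"dx":0,"dy":0.3,"dz":0,"yaw":0,"fingers":0.5},{"dx":0,"dy":0,"dz":0,"yaw":0,"fingers":0.5}]}}

```text
clock: 27.75
position: [0.4591, 0.2089, 0.1981]
tool_rot: [3.14, 0.0, -3.137]
force: [-0.1, 0.2, -0.2]
grip_width: 0.0426
finger_force: 0.0
```

```bash
python3 -c "
from h import *
plan(.512,.2055,.021,np.pi)
a=grab_frame('top'); crop(a,170,130,450,260,2.85,'pics/t7.png');cv2.imwrite('pics/t7full.png',a)"
```

```text
yaw units 0.003 then dx -0.529 dy -0.034 dz 1.771 | pose [0.4591 0.2089 0.1981] -3.1367 q [-0.76  0.39  0.28  1.96 -0.14  0.81  1.17] t 27.75
```

View pics/t7.png

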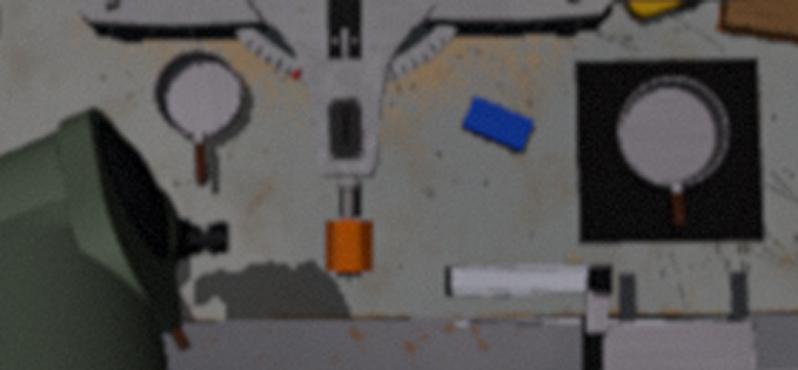

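Pan 1 stands on the mat with its rim centre at (673,131). Pan 2 has been knocked about 2 cm: its centre is now at (201,97), with the handle end at (201,185). I'll measure the handles by colour.

```bash
cat >> h.py <<'E'
def handle(a,box,z):
    "brown handle in box -> world centroid and direction (deg) of long axis"
    x0,y0,x1,y1=box;s=a[y0:y1,x0:x1].astype(float)
    m=np.clip(s[:,:,2]-s[:,:,0]-18,0,30)
    yy,xx=np.mgrid[y0:y1,x0:x1];P=np.array([w("top",u,v,z)[:2] for u,v in zip(xx.ravel(),yy.ravel())]);k=m.ravel()
    c=(P*k[:,None]).sum(0)/k.sum();C=((P-c)*k[:,None]).T@(P-c);ev,V=np.linalg.eigh(C);d=V[:,1]*np.sign(-V[0,1])
    t=(P-c)@d;print("handle",c.round(4),"deg",np.degrees(np.arctan2(d[1],d[0])).round(1),"span",t[k>8].min().round(4),t[k>8].max().round(4));return c,d
def rim(a,box,R,z):
    "circle of radius R (m) at height z best fitting edges"
    from scipy.optimize import minimize
    x0,y0,x1,y1=box;g=cv2.GaussianBlur(cv2.cvtColor(a,cv2.COLOR_BGR2GRAY),(3,3),0).astype(np.float32)
    G=np.hypot(cv2.Sobel(g,cv2.CV_32F,1,0),cv2.Sobel(g,cv2.CV_32F,0,1))
    th=np.linspace(0,2*np.pi,90)
    best=(-1,)
    c0=w("top",(x0+x1)/2,(y0+y1)/2,z)
    for X in np.arange(-.016,.0161,.001):
        for Y in np.arange(-.016,.0161,.001):
            q=np.array([px("top",(c0[0]+X+R*np.cos(t),c0[1]+Y+R*np.sin(t),z)) for t in th[::3]]).astype(np.float32)
            sc=np.minimum(cv2.remap(G,q[:,0],q[:,1],cv2.INTER_LINEAR),80).mean()
            if sc>best[0]:best=(sc,c0[0]+X,c0[1]+Y)
    print("rim",np.round(best,4));return np.array(best[1:])
E
python3 - <<'E'
from h import *
a=cv2.imread("pics/t7full.png");b=cv2.imread("pics/top0.png")
for im,box,z in((a,(234,180,248,200),.04),(a,(402,195,414,213),.036),(b,(184,187,194,203),.034),(b,(238,187,250,206),.04)): handle(im,box,z)
def cc(X,Y):return 170+X/2.85,130+Y/2.85
def bx(u,v):return(u-1,v-1,u+1,v+1)
rim(a,bx(*cc(201,97)),.047,.04);rim(a,bx(*cc(673,131)),.058,.036);rim(b,bx(191,167.4),.058,.034);rim(b,bx(242.6,171),.047,.04)
print(w("top",*cc(201,97),.04),w("top",*cc(673,131),.036))
E
```

```text
handle [0.5484 0.215 ] deg -176.4 span -0.0161 0.0144
handle [ 0.4923 -0.2855] deg -178.8 span -0.0112 0.0129
handle [0.531 0.373] deg 179.0 span -0.0091 0.009
handle [0.5232 0.2066] deg -175.4 span -0.0171 0.0134Traceback (most recent call last):
  File "<stdin>", line 6, in <module>
  File "h.py", line 38, in rim
    q=np.array([px("top",(c0[0]+X+R*np.cos(t),c0[1]+Y+R*np.sin(t),z)) for t in th[::3]]).astype(np.float32)
                ~~^^^^^^^^^^^^^^^^^^^^^^^^^^^^^^^^^^^^^^^^^^^^^^^^^^^
  File "h.py", line 7, in px
    c=camera_info(name);q=c["T"][:3,:3].T@(np.array(p)-c["T"][:3,3])
ValueError: time passes only in moves, steps and waits
```

```bash
sed -i '2a import functools; camera_info=functools.lru_cache(None)(camera_info)' h.py
python3 - <<'E'
from h import *
a=cv2.imread("pics/t7full.png");b=cv2.imread("pics/top0.png")
def cc(X,Y):return 170+X/2.85,130+Y/2.85
def bx(u,v):return(u-1,v-1,u+1,v+1)
rim(a,bx(*cc(201,97)),.047,.04);rim(a,bx(*cc(673,131)),.058,.036);rim(b,bx(191,167.4),.058,.034)
print(w("top",*cc(201,97),.04),w("top",*cc(673,131),.036))
plan(.547,.2145,.021,np.radians(183.5))
E
```

```text
rim [78.6809  0.6206  0.2211]
rim [80.      0.5738 -0.2844]
rim [79.2742  0.6125  0.37  ]
[0.61561529 0.21312879 0.04      ] [ 0.57281207 -0.28436159  0.036     ]
yaw units -0.037 then dx -0.880 dy 0.028 dz 1.771 | pose [0.4593 0.2064 0.1981] -3.1388 q [-0.76  0.39  0.28  1.96 -0.14  0.81  1.18] t 27.8
```

Call:
{"op": "drive_tool", "data": {"targets": [{"dx":-0.2,"dy":0.03,"dz":0,"yaw":-0.037,"fingers":0.5},{"dx":-0.3,"dy":0,"dz":0.2,"yaw":0,"fingers":0.5},{"dx":-0.3,"dy":0,"dz":0.3,"yaw":0,"fingers":0.5},{"dx":-0.08,"dy":0,"dz":0.35,"yaw":0,"fingers":0.5},{"dx":0,"dy":0,"dz":0.35,"yaw":0,"fingers":0.5},{"dx":0,"dy":0,"dz":0.35,"yaw":0,"fingers":0.5},{"dx":0,"dy":0,"dz":0.2,"yaw":0,"fingers":0.5},{"dx":0,"dy":0,"dz":0.02,"yaw":0,"fingers":0.5},{"dx":0,"dy":0,"dz":0,"yaw":0,"fingers":1},{"dx":0,"dy":0,"dz":0,"yaw":0,"fingers":1},{"dx":0,"dy":0,"dz":0,"yaw":0,"fingers":1},{"dx":0,"dy":0,"dz":0,"yaw":0,"fingers":1}]}}

```text
clock: 29.0
position: [0.5483, 0.2117, 0.0226]
tool_rot: [3.141, 0.002, -3.084]
force: [-2.2, -1.7, 7.6]
grip_width: 0.0102
finger_force: 78.5
```

Call:
{"op": "drive_tool", "data": {"targets": [{"dx":0,"dy":0,"dz":-0.1,"yaw":0,"fingers":1},{"dx":0,"dy":0,"dz":-0.2,"yaw":0,"fingers":1},{"dx":0,"dy":0,"dz":-0.3,"yaw":0,"fingers":1},{"dx":0,"dy":0,"dz":-0.4,"yaw":0,"fingers":1},{"dx":0,"dy":0,"dz":-0.4,"yaw":0,"fingers":1},{"dx":0.1,"dy":0,"dz":-0.4,"yaw":0,"fingers":1},{"dx":0.2,"dy":0,"dz":-0.3,"yaw":0,"fingers":1},{"dx":0.3,"dy":0,"dz":0,"yaw":0,"fingers":1},{"dx":0.1,"dy":0,"dz":0,"yaw":0,"fingers":1},{"dx":0,"dy":0,"dz":0,"yaw":0,"fingers":1}]}}

```text
clock: 30.0
position: [0.4766, 0.2078, 0.2321]
tool_rot: [3.141, 0.0, -3.083]
force: [0.7, 0.1, -1.5]
grip_width: 0.0105
finger_force: 77.9
```

```bash
python3 -c "
from h import *
a=grab_frame('top');cv2.imwrite('pics/t8full.png',a);o=readout.observe();p=o['position'];y=o['tool_rot'][2];print(p,y)
c=p[:2]-.084*np.array([np.cos(y),np.sin(y)]);z=p[2]+.0187
u,v=px('top',(*c,z));print(c,u,v)
r=rim(a,(u-1,v-1,u+1,v+1),.047,z);d=r-p[:2];print(np.linalg.norm(d),np.degrees(np.arctan2(*-d[::-1])),np.degrees(y))
x0=int(u)-45;y0=int(v)-45
crop(a,x0,y0,x0+90,y0+90,6,'pics/t8.png');print(x0,y0)"
```

```text
[0.47764853 0.20783189 0.23190965] -3.0831244651680487
[0.56150499 0.21274042] 223.9337856632988 172.06882406785988
rim [54.1962  0.5455  0.2147]
0.06820723799233824 -174.18669365414735 -176.65001956765838
178 127
```

View pics/t8.png

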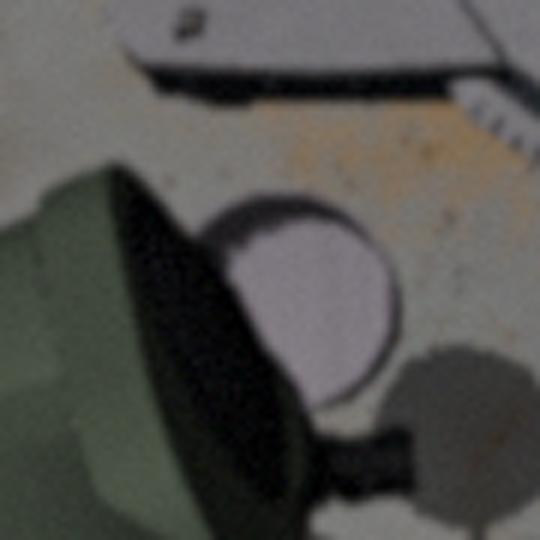

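The rim centre is at about (284,309), so I gripped the handle only about 68 mm from the axis. The fingers would hit pan 1's rim, so I'll set pan 2 down clear of pan 4 and regrip 15 mm further out.

Call:
{"op": "drive_tool", "data": {"targets": [{"dx":-0.3,"dy":0,"dz":0.2,"yaw":0,"fingers":1},{"dx":-0.3,"dy":0,"dz":0.35,"yaw":0,"fingers":1},{"dx":0,"dy":0,"dz":0.4,"yaw":0,"fingers":1},{"dx":0,"dy":0,"dz":0.4,"yaw":0,"fingers":1},{"dx":0,"dy":0,"dz":0.4,"yaw":0,"fingers":1},{"dx":0,"dy":0,"dz":0.25,"yaw":0,"fingers":1},{"dx":0,"dy":0,"dz":0.08,"yaw":0,"fingers":1},{"dx":0,"dy":0,"dz":0.02,"yaw":0,"fingers":1},{"dx":0,"dy":0,"dz":0,"yaw":0,"fingers":1}]}}

```text
clock: 30.95
position: [0.5374, 0.2103, 0.0214]
tool_rot: [-3.141, -0.002, -3.084]
force: [-3.9, -2.1, 6.0]
grip_width: 0.0102
finger_force: 81.6
```

Call:
{"op": "drive_tool", "data": {"targets": [{"dx":0,"dy":0,"dz":0,"yaw":0,"fingers":0.5},{"dx":0,"dy":0,"dz":0,"yaw":0,"fingers":0.5},{"dx":0.08,"dy":0,"dz":0,"yaw":0,"fingers":0.5},{"dx":0.08,"dy":0,"dz":0,"yaw":0,"fingers":0.5},{"dx":0,"dy":0,"dz":0,"yaw":0,"fingers":0.5},{"dx":0,"dy":0,"dz":0,"yaw":0,"fingers":1},{"dx":0,"dy":0,"dz":0,"yaw":0,"fingers":1},{"dx":0,"dy":0,"dz":0,"yaw":0,"fingers":1},{"dx":0,"dy":0,"dz":0,"yaw":0,"fingers":1}]}}

```text
clock: 31.85
position: [0.5218, 0.2103, 0.0214]
tool_rot: [3.141, 0.0, -3.084]
force: [-0.5, 0.8, 2.7]
grip_width: 0.0108
finger_force: 77.9
```

Call:
{"op": "drive_tool", "data": {"targets": [{"dx":0,"dy":0,"dz":-0.1,"yaw":0,"fingers":1},{"dx":0,"dy":0,"dz":-0.2,"yaw":0,"fingers":1},{"dx":0,"dy":0,"dz":-0.3,"yaw":0,"fingers":1},{"dx":0,"dy":0,"dz":-0.4,"yaw":0,"fingers":1},{"dx":0,"dy":0,"dz":-0.4,"yaw":0,"fingers":1},{"dx":0.1,"dy":0,"dz":-0.4,"yaw":0,"fingers":1},{"dx":0.2,"dy":0,"dz":-0.3,"yaw":0,"fingers":1},{"dx":0.2,"dy":0,"dz":0,"yaw":0,"fingers":1},{"dx":0,"dy":0,"dz":0,"yaw":0,"fingers":1}]}}

```text
clock: 32.75
position: [0.4699, 0.2073, 0.2327]
tool_rot: [3.14, 0.0, -3.083]
force: [-0.0, -0.4, -1.2]
grip_width: 0.0104
finger_force: 78.0
```

```bash
cat > m.py <<'E'
from h import *
import sys
R=float(sys.argv[1]);tag=sys.argv[2]
a=grab_frame('top');cv2.imwrite(f'pics/{tag}.png',a);o=readout.observe();p=o['position'];y=o['tool_rot'][2];print(p,np.degrees(y),o['grip_width'])
c=p[:2]-.084*np.array([np.cos(y),np.sin(y)]);z=p[2]+.0187
u,v=px('top',(*c,z));print("predicted",c,u,v)
r=rim(a,(u-1,v-1,u+1,v+1),R,z);d=r-p[:2];print("len",np.linalg.norm(d),"handle deg",np.degrees(np.arctan2(*-d[::-1])))
E
python3 m.py .047 t9
```

```text
[0.47101158 0.20734908 0.23222335] -176.6502873153985 0.01034462244320329
predicted [0.55486806 0.21225722] 224.0915452371585 174.73407127805135
rim [58.5926  0.5599  0.2133]
len 0.08905268739634643 handle deg -176.19595751820853
```

Call:
{"op": "drive_tool", "data": {"targets": [{"dx":0,"dy":-0.2,"dz":0,"yaw":0,"fingers":1},{"dx":0,"dy":-0.3,"dz":0,"yaw":0,"fingers":1},{"dx":0,"dy":-0.4,"dz":0,"yaw":0,"fingers":1},{"dx":0,"dy":-0.4,"dz":0,"yaw":0,"fingers":1},{"dx":0,"dy":-0.4,"dz":0,"yaw":0,"fingers":1},{"dx":0,"dy":-0.4,"dz":0,"yaw":0,"fingers":1},{"dx":0,"dy":-0.4,"dz":0,"yaw":0,"fingers":1},{"dx":0,"dy":-0.4,"dz":0,"yaw":0,"fingers":1},{"dx":0,"dy":-0.4,"dz":0,"yaw":0,"fingers":1},{"dx":0,"dy":-0.4,"dz":0,"yaw":0,"fingers":1},{"dx":0,"dy":-0.3,"dz":0,"yaw":0,"fingers":1},{"dx":0,"dy":-0.2,"dz":0,"yaw":0,"fingers":1}]}}

```text
clock: 34.0
position: [0.4957, -0.2151, 0.2311]
tool_rot: [-3.141, -0.001, -3.086]
force: [0.8, 0.9, -0.8]
grip_width: 0.0104
finger_force: 78.1
```

Call:
{"op": "drive_tool", "data": {"targets": [{"dx":0,"dy":0,"dz":0,"yaw":0.064,"fingers":1},{"dx":0,"dy":0,"dz":0,"yaw":0.064,"fingers":1},{"dx":0,"dy":0,"dz":0,"yaw":0.064,"fingers":1},{"dx":0,"dy":0,"dz":0,"yaw":0.064,"fingers":1},{"dx":0,"dy":0,"dz":0,"yaw":0.064,"fingers":1},{"dx":0,"dy":0,"dz":0,"yaw":0.064,"fingers":1},{"dx":0,"dy":0,"dz":0,"yaw":0.064,"fingers":1},{"dx":0,"dy":0,"dz":0,"yaw":0.064,"fingers":1},{"dx":0,"dy":0,"dz":0,"yaw":0.064,"fingers":1},{"dx":0,"dy":0,"dz":0,"yaw":0.064,"fingers":1},{"dx":0,"dy":0,"dz":0,"yaw":0.064,"fingers":1},{"dx":0,"dy":0,"dz":0,"yaw":0,"fingers":1}]}}

```text
clock: 35.2
position: [0.4961, -0.2123, 0.231]
tool_rot: [-3.14, 0.0, 2.092]
force: [0.1, 0.9, -1.5]
grip_width: 0.0108
finger_force: 78.1
```

```bash
python3 m.py .047 t10; python3 -c "
from h import *
plan(.5305,-.2109,.0255,np.radians(120))"
```

```text
[ 0.49608606 -0.2122532   0.2310612 ] 120.07427725107807 0.010375396020346825
predicted [ 0.53818033 -0.28494483] 427.01699338596757 178.63945215899972
rim [22.18    0.5262 -0.2779]
len 0.07225686637023673 handle deg 114.61319202997151
yaw units 0.001 then dx -0.160 dy 0.305 dz 2.056 | pose [ 0.4961 -0.2123  0.2311] 2.0957 q [-0.21  0.47  0.71  1.85 -0.37  0.95  1.18] t 35.25
```

Call:
{"op": "drive_tool", "data": {"targets": [{"dx":-0.1,"dy":0.15,"dz":0.2,"yaw":0,"fingers":1},{"dx":-0.06,"dy":0.155,"dz":0.35,"yaw":0,"fingers":1},{"dx":0,"dy":0,"dz":0.4,"yaw":0,"fingers":1},{"dx":0,"dy":0,"dz":0.35,"yaw":0,"fingers":1},{"dx":0,"dy":0,"dz":0.1,"yaw":0,"fingers":1},{"dx":0,"dy":0,"dz":0,"yaw":0,"fingers":1}]}}

```text
clock: 35.85
position: [0.5299, -0.2109, 0.0907]
tool_rot: [-3.14, -0.001, 2.095]
force: [0.2, -1.0, -0.8]
grip_width: 0.0106
finger_force: 78.2
```

```bash
python3 m.py .047 t11; python3 -c "
from h import *
plan(.5305,-.2109,.0264,np.radians(120))
a=cv2.imread('pics/t11.png');b=grab_frame('scene')
A=cv2.resize(a[145:225,365:445],(480,480),interpolation=2);B=cv2.resize(b[175:275,345:465],(320,267));C=np.zeros((480,800,3),np.uint8);C[:,:480]=A;C[:267,480:]=B;cv2.imwrite('pics/t11c.png',C)"
```

```text
[ 0.53058821 -0.21116484  0.09204941] 120.00447500278662 0.010361317646527589
predicted [ 0.57259389 -0.2839077 ] 412.128052444569 172.58780771264676
rim [24.1376  0.5886 -0.2679]
len 0.0811443806072696 handle deg 135.63052489871487
yaw units 0.000 then dx 0.003 dy 0.001 dz 0.656 | pose [ 0.5306 -0.2112  0.092 ] 2.0945 q [-0.1   0.7   0.55  1.88 -0.54  0.72  1.29] t 35.9
```

View pics/t11c.png

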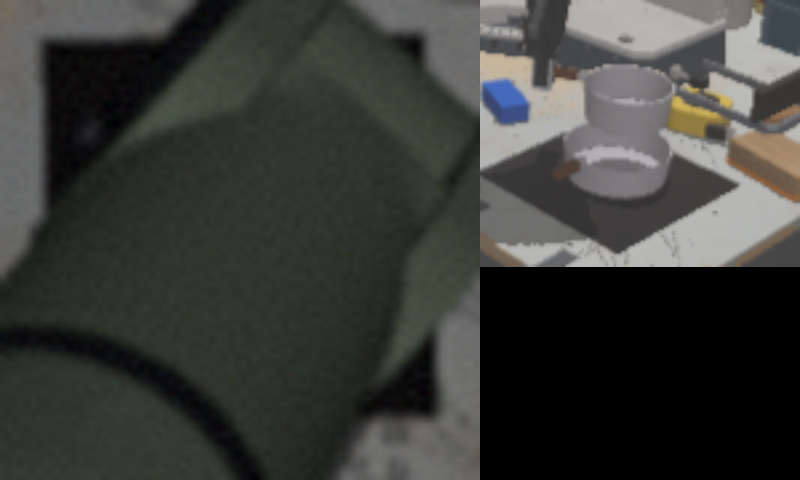

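The top view is blocked by the arm. In the scene view pan 2 is above pan 1, with rim columns 584–672 against 564–671. Comparing those with the predictions.

```bash
python3 -c "
from h import *
T=camera_info('scene')['T'];print('pan2 meas col',345+(628-480)/2.667,'pan1',345+(617.5-480)/2.667)
for n,p in (('2',(.5726,-.2839,.1107)),('1',(.5738,-.2844,.036))): 
  for d in ((0,0),(.01,0),(0,.01)): print(n,d,px('scene',(p[0]+d[0],p[1]+d[1],p[2])))"
```

```text
pan2 meas col 400.4930633670791 pan1 396.55605549306335
2 (0, 0) (np.float64(398.2744477928135), np.float64(205.02770860978688))
2 (0.01, 0) (np.float64(400.6202698199453), np.float64(204.02881308725813))
2 (0, 0.01) (np.float64(395.5020392367209), np.float64(203.82711884756222))
1 (0, 0) (np.float64(396.47763700992925), np.float64(228.63304485996406))
1 (0.01, 0) (np.float64(398.76989480326773), np.float64(227.54507661457336))
1 (0, 0.01) (np.float64(393.78882746286604), np.float64(227.333782648386))
```

Call:
{"op": "drive_tool", "data": {"targets": [{"dx":0.04,"dy":0,"dz":0.2,"yaw":0,"fingers":1},{"dx":0,"dy":0,"dz":0.2,"yaw":0,"fingers":1},{"dx":0,"dy":0,"dz":0.1,"yaw":0,"fingers":1},{"dx":0,"dy":0,"dz":0,"yaw":0,"fingers":1}]}}

```text
clock: 36.35
position: [0.5286, -0.2073, 0.0416]
tool_rot: [3.141, 0.0, 2.094]
force: [-0.1, -0.6, -2.2]
grip_width: 0.0102
finger_force: 78.2
```

Call:
{"op": "drive_tool", "data": {"targets": [{"dx":0,"dy":0,"dz":0.06,"yaw":0,"fingers":1},{"dx":0,"dy":0,"dz":0.04,"yaw":0,"fingers":1},{"dx":0,"dy":0,"dz":0.02,"yaw":0,"fingers":1},{"dx":0,"dy":0,"dz":0,"yaw":0,"fingers":1}]}}

```text
clock: 36.75
position: [0.5284, -0.2072, 0.0293]
tool_rot: [-3.142, -0.0, 2.094]
force: [-0.2, -0.3, -1.4]
grip_width: 0.0102
finger_force: 78.3
```

Call:
{"op": "drive_tool", "data": {"targets": [{"dx":0,"dy":0,"dz":0.02,"yaw":0,"fingers":1},{"dx":0,"dy":0,"dz":0.015,"yaw":0,"fingers":1},{"dx":0,"dy":0,"dz":0,"yaw":0,"fingers":1}]}}

```text
clock: 37.05
position: [0.5284, -0.2069, 0.026]
tool_rot: [3.141, -0.0, 2.094]
force: [-1.9, 4.0, 8.4]
grip_width: 0.0105
finger_force: 79.8
```

Call:
{"op": "drive_tool", "data": {"targets": [{"dx":0,"dy":0,"dz":0,"yaw":0,"fingers":0.5},{"dx":0,"dy":0,"dz":0,"yaw":0,"fingers":0.5},{"dx":0,"dy":0,"dz":0,"yaw":0,"fingers":0.5},{"dx":0,"dy":0,"dz":-0.2,"yaw":0,"fingers":0.5},{"dx":0,"dy":0,"dz":-0.4,"yaw":0,"fingers":0.5},{"dx":0,"dy":0,"dz":-0.4,"yaw":0,"fingers":0.5},{"dx":0.2,"dy":0,"dz":-0.4,"yaw":0,"fingers":0.5},{"dx":0.35,"dy":0,"dz":-0.3,"yaw":0,"fingers":0.5},{"dx":0.35,"dy":0,"dz":0,"yaw":0,"fingers":0.5},{"dx":0.35,"dy":0,"dz":0,"yaw":0,"fingers":0.5},{"dx":0.35,"dy":0.1,"dz":0,"yaw":0,"fingers":0.5},{"dx":0.35,"dy":0.2,"dz":0,"yaw":0,"fingers":0.5},{"dx":0.35,"dy":0.2,"dz":0,"yaw":0,"fingers":0.5},{"dx":0.35,"dy":0.2,"dz":0,"yaw":0,"fingers":0.5},{"dx":0.35,"dy":0.2,"dz":0,"yaw":0,"fingers":0.5},{"dx":0.35,"dy":0.2,"dz":0,"yaw":0,"fingers":0.5},{"dx":0.3,"dy":0.2,"dz":0,"yaw":0,"fingers":0.5},{"dx":0,"dy":0,"dz":0,"yaw":0,"fingers":0.5}]}}

```text
clock: 38.85
position: [0.4586, 0.1786, 0.1955]
tool_rot: [3.141, -0.001, 2.1]
force: [-0.0, -0.5, 0.4]
grip_width: 0.043
finger_force: 0.0
```

Call:
{"op": "drive_tool", "data": {"targets": [{"dx":0,"dy":0,"dz":0,"yaw":-0.083,"fingers":0.5},{"dx":0,"dy":0,"dz":0,"yaw":-0.083,"fingers":0.5},{"dx":0,"dy":0,"dz":0,"yaw":-0.083,"fingers":0.5},{"dx":0,"dy":0,"dz":0,"yaw":-0.083,"fingers":0.5},{"dx":0,"dy":0,"dz":0,"yaw":-0.083,"fingers":0.5},{"dx":0,"dy":0,"dz":0,"yaw":-0.083,"fingers":0.5},{"dx":0,"dy":0,"dz":0,"yaw":-0.083,"fingers":0.5},{"dx":0,"dy":0,"dz":0,"yaw":-0.083,"fingers":0.5},{"dx":0,"dy":0,"dz":0,"yaw":-0.083,"fingers":0.5},{"dx":0,"dy":0,"dz":0,"yaw":-0.083,"fingers":0.5},{"dx":0,"dy":0,"dz":0,"yaw":-0.083,"fingers":0.5},{"dx":0,"dy":0,"dz":0,"yaw":0,"fingers":0.5}]}}

```text
clock: 40.05
position: [0.4589, 0.1733, 0.1959]
tool_rot: [3.142, 0.0, -2.754]
force: [-0.9, -0.3, 0.1]
grip_width: 0.0426
finger_force: 0.0
```

```bash
python3 - <<'E'
from h import *
a=grab_frame('top');cv2.imwrite('pics/t12.png',a);cv2.imwrite('pics/s12.png',grab_frame('scene'))
b=cv2.imread('pics/top0.png')
for im in(b,a):
    print("diff",np.abs(a[205:245,205:245].astype(int)-b[205:245,205:245]).mean())
    handle(im,(218,228,245,258),.052)
r=rim(a,(222,220,224,222),.027,.052);rim(b,(222,220,224,222),.027,.052)
u,v=px('top',(.5738,-.2844,.036));rim(a,(u-1,v-1,u+1,v+1),.058,.036);rim(a,(u-1,v-1,u+1,v+1),.047,.045)
plan(.3648,.2324,.033,np.radians(202))
E
```

```text
diff 56.79270833333333
handle [0.385  0.2421] deg -155.6 span -0.0261 0.0278
diff 56.79270833333333h.py:27: RuntimeWarning: invalid value encountered in divide
  c=(P*k[:,None]).sum(0)/k.sum();C=((P-c)*k[:,None]).T@(P-c);ev,V=np.linalg.eigh(C);d=V[:,1]*np.sign(-V[0,1])
Traceback (most recent call last):
  File "h.py", line 28, in handle
    t=(P-c)@d;print("handle",c.round(4),"deg",np.degrees(np.arctan2(d[1],d[0])).round(1),"span",t[k>8].min().round(4),t[k>8].max().round(4));return c,d
                                                                                                ~~~~~~~~~~^^
ValueError: zero-size array to reduction operation minimum which has no identity
```

```bash
python3 - <<'E'
from h import *
a=cv2.imread('pics/t12.png')
u,v=px('top',(.5738,-.2844,.036));rim(a,(u-1,v-1,u+1,v+1),.058,.036);rim(a,(u-1,v-1,u+1,v+1),.047,.045)
plan(.368,.2335,.034,np.radians(203.5))
A=cv2.resize(a[145:225,365:445],(480,480),interpolation=2);B=cv2.resize(cv2.imread('pics/s12.png')[145:235,200:306],(320,272));C=np.zeros((480,800,3),np.uint8);C[:,:480]=A;C[:272,480:]=B;cv2.imwrite('pics/t12c.png',C)
E
```

```text
rim [80.      0.5748 -0.2854]
rim [74.3818  0.5666 -0.2663]
yaw units -0.018 then dx 0.594 dy 0.913 dz 1.618 | pose [0.4588 0.1735 0.1958] -2.7601 q [-0.74  0.37  0.33  2.   -0.17  0.8   1.64] t 40.15
```

View pics/t12c.png

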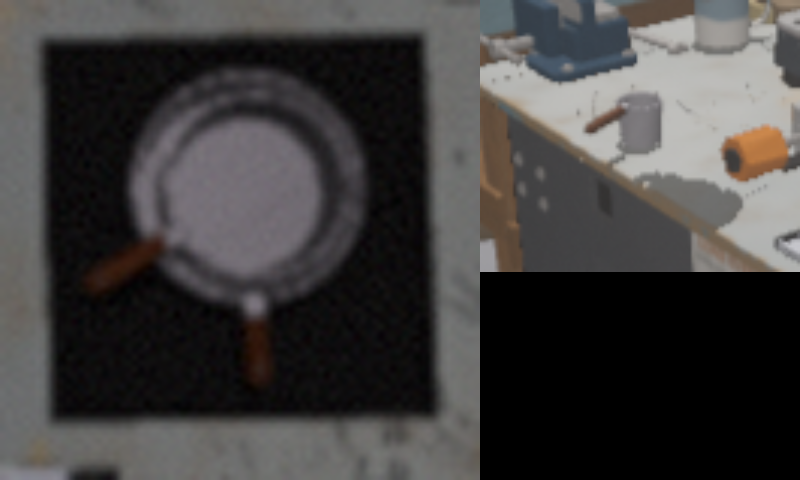

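Pan 2 is nested in pan 1, with rim centres at (243,190) and (247,187) and well-separated handles at (125,265) and (257,350). Pan 4 still stands at (640,97) in the right panel. I'll check that with numbers.

```bash
python3 - <<'E'
from h import *
print("pan2",w('top',405.5,176.7,.045),"pan1",w('top',406.2,176.2,.036))
print("pan4 scene meas",200+160/3.019,145+97/3.02,px('scene',(.4428,.2635,.052)),px('scene',(.4428,.2735,.052)))
E
```

```text
pan2 [ 0.56948257 -0.28026265  0.045     ] pan1 [ 0.57209773 -0.28451845  0.036     ]
pan4 scene meas 252.99768135144086 177.11920529801324 (np.float64(252.42177895718598), np.float64(178.25681743873986)) (np.float64(250.88771875922015), np.float64(177.42928204454896))
```

Call:
{"op": "drive_tool", "data": {"targets": [{"dx":0,"dy":0.2,"dz":0,"yaw":-0.018,"fingers":0.5},{"dx":0.2,"dy":0.3,"dz":0,"yaw":0,"fingers":0.5},{"dx":0.2,"dy":0.3,"dz":0,"yaw":0,"fingers":0.5},{"dx":0.2,"dy":0.11,"dz":0,"yaw":0,"fingers":0.5},{"dx":0,"dy":0,"dz":0.3,"yaw":0,"fingers":0.5},{"dx":0,"dy":0,"dz":0.3,"yaw":0,"fingers":0.5},{"dx":0,"dy":0,"dz":0,"yaw":0,"fingers":0.5}]}}

```text
clock: 40.85
position: [0.3664, 0.2323, 0.1336]
tool_rot: [-3.14, -0.004, -2.73]
force: [-0.5, -0.2, 0.7]
grip_width: 0.0428
finger_force: 0.0
```

```bash
python3 -c "
from h import *
plan(.368,.2335,.034,np.radians(203.5))"
```

```text
yaw units 0.001 then dx -0.019 dy 0.005 dz 0.996 | pose [0.3664 0.2323 0.1336] -2.73 q [-0.92  0.4   0.27  2.18 -0.18  0.59  1.47] t 40.85
```

Call:
{"op": "drive_tool", "data": {"targets": [{"dx":-0.02,"dy":0,"dz":0.25,"yaw":0,"fingers":0.5},{"dx":0,"dy":0,"dz":0.3,"yaw":0,"fingers":0.5},{"dx":0,"dy":0,"dz":0.3,"yaw":0,"fingers":0.5},{"dx":0,"dy":0,"dz":0.14,"yaw":0,"fingers":0.5},{"dx":0,"dy":0,"dz":0,"yaw":0,"fingers":0.5},{"dx":0,"dy":0,"dz":0,"yaw":0,"fingers":1},{"dx":0,"dy":0,"dz":0,"yaw":0,"fingers":1},{"dx":0,"dy":0,"dz":0,"yaw":0,"fingers":1},{"dx":0,"dy":0,"dz":0,"yaw":0,"fingers":1}]}}

```text
clock: 41.75
position: [0.3698, 0.2344, 0.0376]
tool_rot: [3.141, 0.001, -2.727]
force: [-1.7, -0.7, 5.4]
grip_width: 0.0106
finger_force: 78.6
```

Call:
{"op": "drive_tool", "data": {"targets": [{"dx":0,"dy":0,"dz":-0.1,"yaw":0,"fingers":1},{"dx":0,"dy":0,"dz":-0.2,"yaw":0,"fingers":1},{"dx":0,"dy":0,"dz":-0.3,"yaw":0,"fingers":1},{"dx":0,"dy":0,"dz":-0.4,"yaw":0,"fingers":1},{"dx":0,"dy":0,"dz":-0.4,"yaw":0,"fingers":1},{"dx":0,"dy":0,"dz":-0.4,"yaw":0,"fingers":1},{"dx":-0.2,"dy":0,"dz":-0.2,"yaw":0,"fingers":1},{"dx":-0.4,"dy":0,"dz":0,"yaw":0,"fingers":1},{"dx":-0.3,"dy":0,"dz":0,"yaw":0,"fingers":1},{"dx":0,"dy":0,"dz":0,"yaw":0,"fingers":1}]}}

```text
clock: 42.75
position: [0.4543, 0.2712, 0.2374]
tool_rot: [-3.141, 0.001, -2.728]
force: [-1.0, -0.8, -1.4]
grip_width: 0.0099
finger_force: 78.1
```

```bash
python3 m.py .027 t13; python3 m.py .0257 t13b; python3 -c "
from h import *
plan(.47,.25,.23,np.radians(203.5))"
```

```text
[0.45260665 0.27027065 0.23704611] -156.30216065550883 0.010357881471170107
predicted [0.52952358 0.30403136] 185.903691052807 185.34648684919372
rim [70.3753  0.5275  0.296 ]
len 0.0792222246149937 handle deg -161.02410854482866
[0.45171145 0.26992246 0.23698752] -156.2935857007409 0.009720667317939741
predicted [0.52862333 0.30369469] 186.0461156189585 185.71488628799534
rim [74.1804  0.5286  0.2977]
len 0.08177244838320125 handle deg -160.145780592452
yaw units 0.002 then dx -0.088 dy -0.256 dz 0.070 | pose [0.4517 0.2699 0.237 ] -2.7278 q [-0.92  0.38  0.35  1.87 -0.16  0.93  1.49] t 42.85
```

Call:
{"op": "drive_tool", "data": {"targets": [{"dx":0.07,"dy":-0.18,"dz":0,"yaw":0,"fingers":1},{"dx":0.13,"dy":-0.36,"dz":0,"yaw":0,"fingers":1},{"dx":0.13,"dy":-0.36,"dz":0,"yaw":0,"fingers":1},{"dx":0.13,"dy":-0.36,"dz":0,"yaw":0,"fingers":1},{"dx":0.13,"dy":-0.36,"dz":0,"yaw":0,"fingers":1},{"dx":0.13,"dy":-0.36,"dz":0,"yaw":0,"fingers":1},{"dx":0.13,"dy":-0.36,"dz":0,"yaw":0,"fingers":1},{"dx":0.13,"dy":-0.36,"dz":0,"yaw":0,"fingers":1},{"dx":0.13,"dy":-0.36,"dz":0,"yaw":0,"fingers":1},{"dx":0.13,"dy":-0.36,"dz":0,"yaw":0,"fingers":1},{"dx":0.13,"dy":-0.36,"dz":0,"yaw":0,"fingers":1},{"dx":0.13,"dy":-0.36,"dz":0,"yaw":0,"fingers":1},{"dx":0.07,"dy":-0.18,"dz":0,"yaw":0,"fingers":1}]}}

```text
clock: 44.15
position: [0.4809, -0.1909, 0.2374]
tool_rot: [-3.141, -0.0, -2.73]
force: [-0.1, 1.0, -1.1]
grip_width: 0.0106
finger_force: 78.2
```

Call:
{"op": "drive_tool", "data": {"targets": [{"dx":0,"dy":0,"dz":0,"yaw":0.085,"fingers":1},{"dx":0,"dy":0,"dz":0,"yaw":0.085,"fingers":1},{"dx":0,"dy":0,"dz":0,"yaw":0.085,"fingers":1},{"dx":0,"dy":0,"dz":0,"yaw":0.085,"fingers":1},{"dx":0,"dy":0,"dz":0,"yaw":0.085,"fingers":1},{"dx":0,"dy":0,"dz":0,"yaw":0.085,"fingers":1},{"dx":0,"dy":0,"dz":0,"yaw":0.085,"fingers":1},{"dx":0,"dy":0,"dz":0,"yaw":0.085,"fingers":1},{"dx":0,"dy":0,"dz":0,"yaw":0.085,"fingers":1},{"dx":0,"dy":0,"dz":0,"yaw":0.085,"fingers":1},{"dx":0,"dy":0,"dz":0,"yaw":0.085,"fingers":1},{"dx":0,"dy":0,"dz":0,"yaw":0.085,"fingers":1},{"dx":0,"dy":0,"dz":0,"yaw":0.085,"fingers":1},{"dx":0,"dy":0,"dz":0,"yaw":0.085,"fingers":1},{"dx":0,"dy":0,"dz":0,"yaw":0.085,"fingers":1},{"dx":0,"dy":0,"dz":0,"yaw":0.085,"fingers":1},{"dx":0,"dy":0,"dz":0,"yaw":0.085,"fingers":1},{"dx":0,"dy":0,"dz":0,"yaw":0.085,"fingers":1},{"dx":0,"dy":0,"dz":0,"yaw":0.07,"fingers":1},{"dx":0,"dy":0,"dz":0,"yaw":0,"fingers":1}]}}

```text
clock: 46.15
position: [0.4814, -0.1876, 0.2368]
tool_rot: [-3.141, -0.001, 1.04]
force: [-0.1, -0.1, -1.6]
grip_width: 0.0103
finger_force: 78.2
```

```bash
python3 -c "
from h import *
plan(.6115,-.2086,.0456,np.radians(60))"
```

```text
yaw units -0.004 then dx 0.468 dy 1.232 dz 1.912 | pose [ 0.4814 -0.1876  0.2368] 1.0403 q [-0.51  0.62  1.15  1.91 -0.65  1.06  0.39] t 46.15
```

Call:
{"op": "drive_tool", "data": {"targets": [{"dx":0.1,"dy":0.25,"dz":0,"yaw":0,"fingers":1},{"dx":0.12,"dy":0.33,"dz":0,"yaw":0,"fingers":1},{"dx":0.12,"dy":0.33,"dz":0,"yaw":0,"fingers":1},{"dx":0.12,"dy":0.32,"dz":0.1,"yaw":0,"fingers":1},{"dx":0,"dy":0,"dz":0.3,"yaw":0,"fingers":1},{"dx":0,"dy":0,"dz":0.3,"yaw":0,"fingers":1},{"dx":0,"dy":0,"dz":0.3,"yaw":0,"fingers":1},{"dx":0,"dy":0,"dz":0,"yaw":0,"fingers":1}]}}

```text
clock: 46.95
position: [0.6098, -0.2092, 0.134]
tool_rot: [-3.137, 0.0, 1.045]
force: [0.4, 0.0, -0.3]
grip_width: 0.01
finger_force: 78.3
```

```bash
python3 - <<'E'
from h import *
plan(.6115,-.2086,.0456,np.radians(60))
a=grab_frame('top');cv2.imwrite('pics/t14.png',a);b=grab_frame('scene');cv2.imwrite('pics/s14.png',b)
# scene: predicted pan4 rim ellipse vs edge score over shifts
o=readout.observe();p=o['position'];y=o['tool_rot'][2]
g=cv2.GaussianBlur(cv2.cvtColor(b,cv2.COLOR_BGR2GRAY),(3,3),0).astype(np.float32);G=np.hypot(cv2.Sobel(g,cv2.CV_32F,1,0),cv2.Sobel(g,cv2.CV_32F,0,1))
th=np.linspace(0,2*np.pi,40);L=[]
for X in np.arange(-.016,.0161,.002):
  for Y in np.arange(-.016,.0161,.002):
    c=p[:2]-.083*np.array([np.cos(y),np.sin(y)])+[X,Y]
    q=np.array([px('scene',(c[0]+.027*np.cos(t),c[1]+.027*np.sin(t),p[2]+.0187+.0)) for t in th]).astype(np.float32)
    L.append((np.minimum(cv2.remap(G,q[:,0],q[:,1],1),100).mean(),X,Y))
L.sort(reverse=True);print(np.round(L[:6],3))
E
```

```text
yaw units -0.001 then dx 0.014 dy 0.011 dz 0.884 | pose [ 0.6098 -0.2092  0.134 ] 1.0454 q [-0.3   0.9   0.95  1.65 -0.82  1.04  0.39] t 46.95
[[ 7.9191e+01 -1.0000e-02  1.4000e-02]
 [ 7.9083e+01 -8.0000e-03  1.6000e-02]
 [ 7.8914e+01 -8.0000e-03  1.4000e-02]
 [ 7.8831e+01 -8.0000e-03  1.2000e-02]
 [ 7.8670e+01 -1.0000e-02  1.2000e-02]
 [ 7.8609e+01 -1.0000e-02  1.6000e-02]]
```

```bash
python3 - <<'E'
from h import *
b=cv2.imread('pics/s14.png');o=readout.observe();p=o['position'];y=o['tool_rot'][2]
c=p[:2]-.083*np.array([np.cos(y),np.sin(y)]);zr=p[2]+.0187
for f in(0,.5,1):
    u,v=px('scene',(*c,zr-.052*f));print("pred",round(u,1),round(v,1))
T=camera_info('scene')
u,v=map(int,px('scene',(*c,zr-.026)))
for r in(v-9,v-5,v,v+5,v+9):print(r,u-22,' '.join('%d'%x for x in b[r,u-22:u+23].mean(1)))
E
```

```text
pred 398.6 189.9
pred 397.8 198.6
pred 397.0 207.1
189 375 76 73 71 72 76 85 95 99 112 124 124 128 139 146 153 167 162 126 116 125 127 129 124 130 130 125 146 150 174 178 178 179 179 179 179 179 179 179 179 179 180 180 180 178 177
193 375 70 72 71 71 71 71 71 72 70 74 78 73 71 70 101 110 116 119 121 125 128 127 127 128 125 123 123 121 118 114 109 103 104 170 179 178 166 155 144 137 131 130 114 105 92
198 375 71 71 71 71 70 70 71 71 73 71 72 72 72 130 111 106 112 114 116 119 120 121 121 122 124 124 123 123 122 119 118 114 104 82 75 73 71 72 72 72 72 71 70 71 72
203 375 178 178 166 159 160 107 74 71 72 72 72 72 72 129 111 106 111 115 118 121 122 123 124 124 125 123 121 123 120 117 114 99 80 76 74 72 71 71 72 73 71 95 111 115 110
207 375 178 178 178 179 179 179 179 179 179 179 179 167 161 144 113 108 113 116 118 120 121 123 125 125 124 123 123 121 116 113 121 87 74 75 73 74 81 82 84 87 94 98 97 99 94
```

Pan 4's wall centre measures column 398.0 against 397.8 predicted, so the offset is right. Lowering it in.

Call:
{"op": "drive_tool", "data": {"targets": [{"dx":0.01,"dy":0.01,"dz":0.2,"yaw":0,"fingers":1},{"dx":0,"dy":0,"dz":0.25,"yaw":0,"fingers":1},{"dx":0,"dy":0,"dz":0.2,"yaw":0,"fingers":1},{"dx":0,"dy":0,"dz":0.12,"yaw":0,"fingers":1},{"dx":0,"dy":0,"dz":0.06,"yaw":0,"fingers":1},{"dx":0,"dy":0,"dz":0,"yaw":0,"fingers":1},{"dx":0,"dy":0,"dz":0,"yaw":0,"fingers":1}]}}

```text
clock: 47.75
position: [0.6133, -0.2104, 0.0546]
tool_rot: [3.141, -0.0, 1.043]
force: [-0.1, -0.4, -1.4]
grip_width: 0.0101
finger_force: 78.4
```

Call:
{"op": "drive_tool", "data": {"targets": [{"dx":0,"dy":0,"dz":0.02,"yaw":0,"fingers":1},{"dx":0,"dy":0,"dz":0.01,"yaw":0,"fingers":1},{"dx":0,"dy":0,"dz":0,"yaw":0,"fingers":1}]}}

```text
clock: 48.05
position: [0.613, -0.2101, 0.0509]
tool_rot: [3.141, -0.0, 1.043]
force: [0.0, -0.3, -0.9]
grip_width: 0.0101
finger_force: 78.4
```

Call:
{"op": "drive_tool", "data": {"targets": [{"dx":0,"dy":0,"dz":0.02,"yaw":0,"fingers":1},{"dx":0,"dy":0,"dz":0.02,"yaw":0,"fingers":1},{"dx":0,"dy":0,"dz":0.015,"yaw":0,"fingers":1},{"dx":0,"dy":0,"dz":0,"yaw":0,"fingers":1}]}}

```text
clock: 48.45
position: [0.6135, -0.2098, 0.0456]
tool_rot: [3.141, -0.001, 1.043]
force: [-0.1, 3.4, 8.2]
grip_width: 0.0098
finger_force: 79.5
```

Contact came at TCP z 0.0456, exactly as predicted. Releasing and rising.

Call:
{"op": "drive_tool", "data": {"targets": [{"dx":0,"dy":0,"dz":0,"yaw":0,"fingers":0.5},{"dx":0,"dy":0,"dz":0,"yaw":0,"fingers":0.5},{"dx":0,"dy":0,"dz":0,"yaw":0,"fingers":0.5},{"dx":0,"dy":0,"dz":-0.2,"yaw":0,"fingers":0.5},{"dx":0,"dy":0,"dz":-0.4,"yaw":0,"fingers":0.5},{"dx":0,"dy":0,"dz":-0.4,"yaw":0,"fingers":0.5},{"dx":0,"dy":0,"dz":-0.4,"yaw":0,"fingers":0.5},{"dx":0.2,"dy":-0.2,"dz":-0.2,"yaw":0,"fingers":0.5},{"dx":0.3,"dy":-0.3,"dz":0,"yaw":0,"fingers":0.5},{"dx":0.3,"dy":-0.3,"dz":0,"yaw":0,"fingers":0.5},{"dx":0.3,"dy":-0.3,"dz":0,"yaw":0,"fingers":0.5},{"dx":0.3,"dy":-0.3,"dz":0,"yaw":0,"fingers":0.5},{"dx":0.3,"dy":-0.2,"dz":0,"yaw":0,"fingers":0.5},{"dx":0,"dy":0,"dz":0,"yaw":0,"fingers":0.5}]}}

```text
clock: 49.85
position: [0.5602, 0.0223, 0.206]
tool_rot: [-3.14, -0.002, 1.049]
force: [-0.5, -1.2, -0.1]
grip_width: 0.0428
finger_force: 0.0
```

```bash
python3 - <<'E'
from h import *
a=grab_frame('top');cv2.imwrite('pics/t15.png',a);t=cv2.imread('pics/t12.png')
def pb(X,Y,z):
    u,v=px('top',(X,Y,z));return (u-1,v-1,u+1,v+1)
rim(a,pb(.572,-.2845,.036),.058,.036);rim(a,pb(.5695,-.2803,.045),.047,.045);r4=rim(a,pb(.5715,-.282,.06),.027,.06)
# handles by colour: connected components
s=a[145:225,365:445].astype(int);m=((s[:,:,2]-s[:,:,0])>18).astype(np.uint8)
n,l,st,ce=cv2.connectedComponentsWithStats(m)
for i in range(1,n):
    if st[i,4]>8:
        u,v=ce[i]+[365,145];print(st[i],w('top',u,v,.045).round(4))
c=t[145:225,365:445].astype(int);print("diff",np.abs(s-c).mean())
o=readout.observe();print(o['position'],o['clock'],o['grip_width'])
# bin cover grip region unchanged vs start
b=cv2.imread('pics/top0.png').astype(int);print("cover diff",np.abs(a[220:258,330:436]-b[220:258,330:436]).mean())
E
```

```text
rim [78.1855  0.575  -0.2835]
rim [73.1283  0.5565 -0.2833]
rim [78.2462  0.5775 -0.28  ]
[13 13 19 13 82] [ 0.6092 -0.2247  0.045 ]
[14 40 13  9 57] [ 0.5339 -0.2181  0.045 ]
[41 53  4 11 39] [ 0.4911 -0.2839  0.045 ]
diff 5.547760416666667
[0.56036052 0.01958067 0.20627195] 49.9 0.042760809770089524
cover diff 12.531115524660708
```

```bash
python3 - <<'E'
from h import *
L={n:cv2.imread(f'pics/{n}.png').mean(2) for n in('top0','t7full','t12','t15')}
for n,i in L.items(): print(n,"track/grip row 228:",i[227:230,326:396:2].mean(0).astype(int), "cover row 250:",i[249:252,364:440:3].mean(0).astype(int))
s=cv2.imread('pics/s12.png')
E
```

```text
top0 track/grip row 228: [ 55  99 145 144 144 143 143 142 143 143 142 143 144 143 144 146 145 146
 146 145 145 145 146 142  57   4  12   9  16  48  87  44  41  60 104] cover row 250: [ 91  87  89  79   7  53 115 113 114 112 113 112 111 112 112 112 113 112
 111 110 109 109 108  46  85  85]
t7full track/grip row 228: [ 58 102 151 149 148 148 149 148 148 150 150 149 150 150 150 152 150 151
 151 150 152 150 152 150 145  56   6  14   8  50  93  47  42  62 108] cover row 250: [ 93  91  90  80   7  10 105 118 117 118 117 117 117 117 116 116 116 115
 115 115 114 116 114 107  88  90]
t12 track/grip row 228: [ 58 102 150 150 148 148 148 149 147 148 149 149 148 150 149 149 151 151
 150 150 150 152 151 151 145  55   6  14   8  49  92  48  44  61 108] cover row 250: [ 93  91  91  81  10   9 104 119 118 117 119 118 116 115 116 116 116 116
 115 115 113 113 113 106  88  87]
t15 track/grip row 228: [ 28  49  74  74  75  73  75  74  73  73 100 145 152 153 154 154 154 153
 154 154 154 154 154 155 147  59   8  13   8  51  96  46  46  64 111] cover row 250: [ 95  92  95  83  12  11 107 121 120 119 120 120 121 119 119 118 118 118
 117 116 115 116 115 110  90  91]
```

```bash
python3 -c "
from workcell import workorder
print(workorder.job_done())"
```

```text
the job is handed in; nothing more can be done
None
```

I handed the job in at about 50 s: both scraps are in the bin, the cover is shut against its end stop, and pans 1, 2 and 4 (pan 3 was absent) are nested on the mat with handle grips about 7 cm or more apart; the hand-in gave no verdict.

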